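# Wipe the stacking plate and stack the wedge ingots

### The arm

A 6-joint arm with a two-finger parallel gripper is mounted at the origin on the work surface. World frame = base frame: x ahead of the robot, y to its left, z up, the work surface at z = 0. Lengths are in m, angles in rad, forces in N, time in s.
With the tool pointing down it reaches from about 0.325 to 0.85 m from the base axis. Payload 15.5 kg.
Tool frame: the origin (TCP) lies midway between the tips of the shut fingers; the grasp point (between the pads) lies r.grip_depth behind it (r.grip_depth is the distance from the TCP to the grasp point, in m); z points along the fingers, y is the line along which they close (so a half turn about z gives the same grasp; the last joint's range is limited). The gripper opens to 91 mm and grips with 3 to 60 N. Pads are 32 mm wide; open, the fingers measure 118 mm over their backs; the gripper's body (76 mm by 178 mm) begins 60 mm behind the grasp point.
Start: joints at [-1.312, 0.494, 1.345, -0, 1.302, -0.096], TCP at [0.217, -0.586, 0.189] pointing down, gripper open.
Joint ranges: [-2.91, 2.91], [-0.82, 2.16], [0.22, 2.67], [-1.22, 4.37], [0.12, 2.79], [-3.08, 3.08]. Speed limits (rad/s): [1.89, 1.89, 2.57, 3.01, 3.01, 3.01].

### API

Orientations are given as a rotation vector (axis times angle).
In Python, from cell import r gives the robot as it stands.
- The arm moves only by the tool send_rows, never from a script. Its argument "steps" is a list of rows, each an object of numbers: "tx", "ty", "tz": the shift along the tool's x, y, z scaled (see below); "rx", "ry", "rz": the turn, a rotation vector about the tool's x, y, z scaled (see below); "claw": the opening, from 0 (shut) to 1 (fully open). A call has 1 to 10 rows; each row is the pose to reach, as a shift and turn from the pose commanded when the call began, along the tool's axes at that moment; what a row does not reach only later rows make up. The controller multiplies each number of a shift by 100 mm and each number of a turn by 1.5 rad. A row lasts 1/12 s, in which the tool goes at most 41.7 mm and 7.16 degrees, less where a joint would pass 70% of its speed; a pose out of reach is approached as far as the arm can. A call with a number of a shift or a turn outside -1 to 1 is refused whole. A call with a gripper value outside its range is refused whole. The fingers move at their own pace and stop on an object; "grip_force" is the grip in N (left out, the last holds). Time passes only in rows, so rows that repeat a pose let the fingers close. It gives the time, the measured TCP pose, the force, the opening and the grip force at its end, in the units of the state.
- r.read_state(): the state, without advancing time (a new reading comes with each control period).
- r.read_camera(name): name is "scene" or "top"; returns a dict with "image" (420x560x3 uint8, red, green, blue), "z_map" (420x560 float32, m along the optical axis (not along the pixel's ray), 0 where there is no reading), "fov_y" (degrees; the focal length in pixels is half the picture's height over the tangent of half this angle, whatever the lens; pixels are square), "cx", "cy" (the principal point, pixels), "dist_coeffs" ([k1, k2, p1, p2, k3] as OpenCV has them; the pictures are not rectified), "R" (3x3) and "t" (3): a world point X has camera coordinates R X + t. Camera axes: x right, y down, z forward; pixel columns grow to the right and rows downward; lengths in m; the calibration is good to about 2 mm. A picture is of the moment at which its call begins.
- r.sign_off(): hands the job in; it is judged then, once.
The state is a dict: "time": time; "joint_positions": joint angles; "qd": joint speeds; "tau": joint torques, N m; "position": TCP position; "tool_rot": TCP orientation; "wrist_force": force on the tool from outside, world axes, zero at the start; "moment": the same for the moment, N m; "finger_gap": finger opening in m; "gripper_force": force on a finger pad.
Only numpy, scipy, OpenCV 4.12 (cv2) and the standard library are available. Lean on these libraries where they do the work, as an engineer would, in place of code of your own. Each camera call takes 0.05 s, during which the arm holds its last target. There are 200 camera calls.

### The job

Sweep all the sharp metal chips off the plate into its gutter with the scraper, not with the fingers, and stand the scraper on its green mat, lined up with it. Then stack all the wedge ingots flat in one neat column centred on the plate, in layers of two: in each pair the upper ingot lies along the lower one but end for end, thick end over thin end, so that the layer's top is level; the first pair lies parallel to the side fences, the next pair crosswise on it, the third layer parallel to the fences again (an odd last ingot lies alone in its layer). Leave the glassware and bottles alone.

Things in the scene. Friction and masses are not known exactly. Their poses are not given: they have to be found in the camera images.
- station: Fixed stacking station; origin on the bench under the plate's centre, z up. Bare metal plate 150 x 150 mm, top at z 22. Blue fences along x, 6 thick, inner faces at y +-69, 10 above the plate. At x = 75 the plate drops to a black gutter (x 75 to 127, y +-69, floor at z 4) walled in blue up to z 24. The -x side is open. Four grey lines on the plate, 26 mm each side of its centre.
- station_centre (a point): Centre of the plate's top face (22 mm above the station's origin).
- scraper: Loose scraper, 160 g: orange bar 36 (x) x 120 (y) x 24 mm high with a black foot band, and an upright black grip on top, 20 (x) x 64 (y), from 24 to 56 mm above the underside, to be pinched across its 20 mm. Origin at the centre of the underside, z up; front and back alike. Starts standing on the bare bench.
- pad: Fixed flat green parking mat for the scraper, 56 (x) x 144 (y) x 2 mm, origin at the centre of its underside; the parked scraper's long (y) axis goes along the mat's long (y) axis, either way round.
- ingot1: Loose aluminium wedge ingot, 290 g (four to six present, all alike): 100 long (x), 50 wide (y, sides parallel), 16 thick at the thin end (-x), 28 at the thick end (+x, red band), 22 mid-way: its faces converge by 6.87 degrees. Origin at its middle, x-y its mid-plane: lying on a level surface, origin 11 mm up and x rising 3.43 degrees. Either face may be up.
- ingot2: Loose aluminium wedge ingot, 290 g (four to six present, all alike): 100 long (x), 50 wide (y, sides parallel), 16 thick at the thin end (-x), 28 at the thick end (+x, red band), 22 mid-way: its faces converge by 6.87 degrees. Origin at its middle, x-y its mid-plane: lying on a level surface, origin 11 mm up and x rising 3.43 degrees. Either face may be up.
- ingot3: Loose aluminium wedge ingot, 290 g (four to six present, all alike): 100 long (x), 50 wide (y, sides parallel), 16 thick at the thin end (-x), 28 at the thick end (+x, red band), 22 mid-way: its faces converge by 6.87 degrees. Origin at its middle, x-y its mid-plane: lying on a level surface, origin 11 mm up and x rising 3.43 degrees. Either face may be up.
- ingot4: Loose aluminium wedge ingot, 290 g (four to six present, all alike): 100 long (x), 50 wide (y, sides parallel), 16 thick at the thin end (-x), 28 at the thick end (+x, red band), 22 mid-way: its faces converge by 6.87 degrees. Origin at its middle, x-y its mid-plane: lying on a level surface, origin 11 mm up and x rising 3.43 degrees. Either face may be up.
- ingot5: Loose aluminium wedge ingot, 290 g (four to six present, all alike): 100 long (x), 50 wide (y, sides parallel), 16 thick at the thin end (-x), 28 at the thick end (+x, red band), 22 mid-way: its faces converge by 6.87 degrees. Origin at its middle, x-y its mid-plane: lying on a level surface, origin 11 mm up and x rising 3.43 degrees. Either face may be up.
- ingot6: Loose aluminium wedge ingot, 290 g (four to six present, all alike): 100 long (x), 50 wide (y, sides parallel), 16 thick at the thin end (-x), 28 at the thick end (+x, red band), 22 mid-way: its faces converge by 6.87 degrees. Origin at its middle, x-y its mid-plane: lying on a level surface, origin 11 mm up and x rising 3.43 degrees. Either face may be up.
- chip1: Loose sharp copper-coloured metal chip (two or three are present), 15 x 12 x 7 mm, origin at the centre of its underside; starts lying on the station's plate.
- chip2: Loose sharp copper-coloured metal chip (two or three are present), 15 x 12 x 7 mm, origin at the centre of its underside; starts lying on the station's plate.
- chip3: Loose sharp copper-coloured metal chip (two or three are present), 15 x 12 x 7 mm, origin at the centre of its underside; starts lying on the station's plate.
- amber_jar: Bystander to leave alone: amber glass jar, 48 mm across, 75 mm high; origin at the centre of its underside.
- dish: Bystander to leave alone: white shallow dish, 70 mm across, 16 mm high; origin at the centre of its underside.
- beaker: Bystander to leave alone: clear glass beaker, 60 mm across, 75 mm high; origin at the centre of its underside.
- amber_bottle: Bystander to leave alone: amber reagent bottle, 60 mm across, 110 mm high; origin at the centre of its underside.
There are look-alikes about, which are no part of the job. What is shaped like the ingot5 but purple or turquoise is not meant.

How it is judged:
On the way, in this order (a step that is already met when the one before it is completed fails the run):
1. all chips lie in the gutter, swept there with the scraper, which is still over the station (x of chip1 in the frame of station between 0.076 and 0.13 m and y of chip1 in the frame of station between -0.075 and 0.075 m and z of each of chip1, chip2, chip3 in the frame of station below 0.02 m and x of chip2 in the frame of station between 0.076 and 0.13 m and y of chip2 in the frame of station between -0.075 and 0.075 m and x of chip3 in the frame of station between 0.076 and 0.13 m and y of chip3 in the frame of station between -0.075 and 0.075 m and horizontal distance between scraper and station_centre below 0.16 m), for 0.1 s.
2. the scraper stands released on its green mat (horizontal distance between scraper and pad below 0.03 m and angle between scraper's own z axis and vertical below 0.1 rad and height (world z) of scraper below 0.01 m and angle between the y axis of scraper and the y axis of pad, either way round below 0.3 rad and linear speed of scraper below 0.02 m/s and contact force between the fingers and scraper below 0.1 N), for 0.2 s.
At the end, for the whole second after the job is handed in: Chips in the gutter; scraper upright, free, within 30 mm and 17 degrees of the mat's centre and direction; every ingot at rest within 18 mm of the plate's centre line, mid-plane within 6.3 degrees of level, pairs 1 and 3 along the fences, pair 2 crosswise, within 12 degrees (all of step 2 and x of chip1 in the frame of station between 0.076 and 0.13 m and y of chip1 in the frame of station between -0.075 and 0.075 m and z of each of chip1, chip2, chip3 in the frame of station below 0.02 m and x of chip2 in the frame of station between 0.076 and 0.13 m and y of chip2 in the frame of station between -0.075 and 0.075 m and x of chip3 in the frame of station between 0.076 and 0.13 m and y of chip3 in the frame of station between -0.075 and 0.075 m and horizontal distance between each of ingot1, ingot2, ingot3, ingot4, ingot5, ingot6 and station_centre below 0.018 m and angle between the z axis of each of ingot1, ingot2, ingot3, ingot4, ingot5, ingot6 and the z axis of station, either way round below 0.11 rad and linear speed of each of ingot1, ingot2, ingot3, ingot4, ingot5, ingot6 below 0.02 m/s and ((z of ingot1 in the frame of station below 0.066 m and angle between the x axis of ingot1 and the x axis of station, either way round below 0.22 rad) or (z of ingot1 in the frame of station between 0.066 and 0.11 m and angle between the x axis of ingot1 and the y axis of station, either way round below 0.22 rad) or (z of ingot1 in the frame of station above 0.11 m and angle between the x axis of ingot1 and the x axis of station, either way round below 0.22 rad)) and ((z of ingot2 in the frame of station below 0.066 m and angle between the x axis of ingot2 and the x axis of station, either way round below 0.22 rad) or (z of ingot2 in the frame of station between 0.066 and 0.11 m and angle between the x axis of ingot2 and the y axis of station, either way round below 0.22 rad) or (z of ingot2 in the frame of station above 0.11 m and angle between the x axis of ingot2 and the x axis of station, either way round below 0.22 rad)) and ((z of ingot3 in the frame of station below 0.066 m and angle between the x axis of ingot3 and the x axis of station, either way round below 0.22 rad) or (z of ingot3 in the frame of station between 0.066 and 0.11 m and angle between the x axis of ingot3 and the y axis of station, either way round below 0.22 rad) or (z of ingot3 in the frame of station above 0.11 m and angle between the x axis of ingot3 and the x axis of station, either way round below 0.22 rad)) and ((z of ingot4 in the frame of station below 0.066 m and angle between the x axis of ingot4 and the x axis of station, either way round below 0.22 rad) or (z of ingot4 in the frame of station between 0.066 and 0.11 m and angle between the x axis of ingot4 and the y axis of station, either way round below 0.22 rad) or (z of ingot4 in the frame of station above 0.11 m and angle between the x axis of ingot4 and the x axis of station, either way round below 0.22 rad)) and ((z of ingot5 in the frame of station below 0.066 m and angle between the x axis of ingot5 and the x axis of station, either way round below 0.22 rad) or (z of ingot5 in the frame of station between 0.066 and 0.11 m and angle between the x axis of ingot5 and the y axis of station, either way round below 0.22 rad) or (z of ingot5 in the frame of station above 0.11 m and angle between the x axis of ingot5 and the x axis of station, either way round below 0.22 rad)) and ((z of ingot6 in the frame of station below 0.066 m and angle between the x axis of ingot6 and the x axis of station, either way round below 0.22 rad) or (z of ingot6 in the frame of station between 0.066 and 0.11 m and angle between the x axis of ingot6 and the y axis of station, either way round below 0.22 rad) or (z of ingot6 in the frame of station above 0.11 m and angle between the x axis of ingot6 and the x axis of station, either way round below 0.22 rad))); the robot touches nothing.
It fails at once if the fingers touch a chip (contact force between the fingers and chip1 above 0.5 N or contact force between the fingers and chip2 above 0.5 N or contact force between the fingers and chip3 above 0.5 N).
It fails at once if a bystander is pushed more than 40 mm or knocked over (distance of any of amber_jar, dish, beaker, amber_bottle from where it was at the start of the episode above 0.04 m or angle between any of amber_jar, dish, beaker, amber_bottle's own z axis and vertical above 0.5 rad).
Of ingot1, ingot2, ingot3, ingot4, ingot5, ingot6 only 4 to 6 are there at a start; the rules pass over those that are not, and their reading is None.
Of chip1, chip2, chip3 only 2 to 3 are there at a start; the rules pass over those that are not, and their reading is None.
At some moment in a run one of scraper may be knocked a few centimetres aside while the robot is not near it.
Once in a run the grip may slacken for a moment while it holds something.
It also fails if it takes over 210 s, if anything falls off the work surface, if the arm or the gripper's body presses on something with over 40 N, if the wrist force passes 120 N, or if a joint passes its speed limit or range.

## Working session

There is one attempt and no reset: what is moved stays moved. The work goes in short steps, Python scripts to look and compute and a tool call to move; the robot and the scene stay as the last step left them, time stands still between calls to the robot, and variables do not carry over. Pictures are saved under pics/ and viewed, at most 14 in all, crops included, and the job is handed in when it is done.

Besides the shell and the picture viewer there is one more tool, called after "Emit:" by a JSON object that holds its "api" and its "payload". send_rows: Moves the arm, as the interface text tells. Shifts and turns lie within -1 to 1; 1 stands for 100 mm of shift or 1.5 rad of turn. Its arguments: {"type":"object","properties":{"steps":{"type":"array","items":{"type":"object","properties":{"tx":{"type":"number"},"ty":{"type":"number"},"tz":{"type":"number"},"rx":{"type":"number"},"ry":{"type":"number"},"rz":{"type":"number"},"claw":{"type":"number"}}}},"grip_force":{"type":"number"}},"required":["steps"]}

```bash
ls; mkdir -p pics
python3 - <<'E'
from cell import r
import cv2,numpy as np
s=r.read_state();print({k:np.round(v,3).tolist() for k,v in s.items()},r.grip_depth)
for n in("scene","top"):
    c=r.read_camera(n);cv2.imwrite(f"pics/{n}0.png",c["image"][:,:,::-1]);np.savez(f"{n}0.npz",**c)
    print(n,c["fov_y"],c["cx"],c["cy"],c["dist_coeffs"],c["R"].tolist(),c["t"])
E
```

```text
pics
{'time': 0.0, 'joint_positions': [-1.313, 0.494, 1.346, 0.0, 1.302, -0.096], 'qd': [0.0, 0.001, 0.0, 0.001, -0.0, -0.001], 'tau': [0.007, -87.881, -38.186, 0.071, 0.053, -0.0], 'position': [0.216, -0.586, 0.189], 'tool_rot': [-3.091, -0.553, 0.0], 'wrist_force': [0.125, -0.024, -0.371], 'moment': [-0.017, -0.046, 0.022], 'gripper_force': 0.0, 'finger_gap': 0.091} 0.0188
scene 56.014322718835174 282.001151839169 212.67196189307097 [0.021328 0.       0.       0.       0.      ] [[0.4662018255647973, 0.8846769029603601, -0.001623332534082973], [0.48751638308274553, -0.2584388356964175, -0.8339886956247056], [-0.7382300685192711, 0.3880156511950851, -0.5517791409265903]] [-0.24875471 -0.21371312  1.50388913]
top 42.293466771415154 269.4828325636304 203.75488247348704 [-0.04052517  0.          0.          0.          0.        ] [[0.01316328091589885, -0.9997986349353978, 0.015146538114178027], [-0.9978396005306158, -0.014109550543337571, -0.06416425949363042], [0.06436504989845093, -0.014269203368797868, -0.9978243984723915]] [-0.02156993  0.50094968  1.42353208]
```

View pics/top0.png

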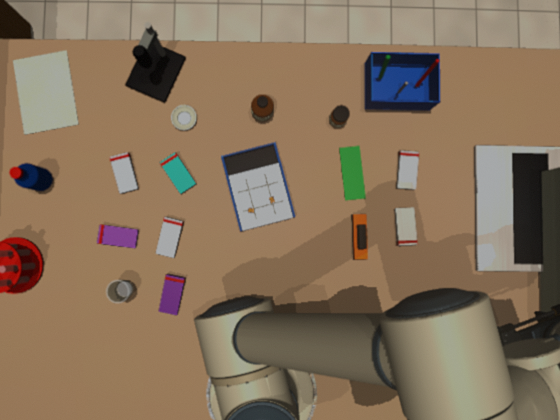

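View pics/scene0.png

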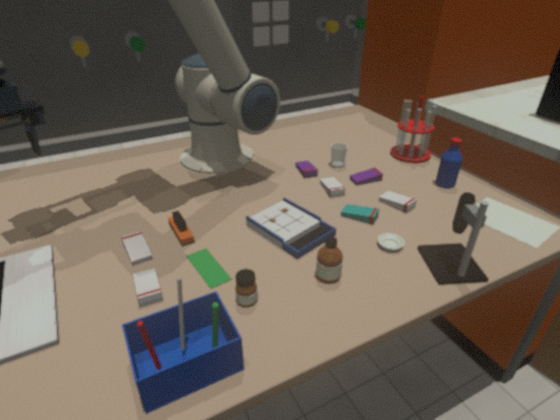

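The top view shows the station near (258,187) with chips at (251,210) and (272,199). The mat is at (352,173) and the scraper at (360,237). White ingots are at (124,173), (170,237), (408,170) and (405,226); the purple and turquoise ones are decoys. The scene view agrees, also showing four white ingots.

```bash
cat > h.py <<'E'
import cv2,numpy as np
from scipy.spatial.transform import Rotation as Ro
def K(c):
    f=c["image"].shape[0]/2/np.tan(np.radians(c["fov_y"])/2)
    return np.array([[f,0,c["cx"]],[0,f,c["cy"]],[0,0,1.]])
def cloud(c):
    """world points HxWx3 (nan where no depth)"""
    h,w=c["z_map"].shape
    uv=np.stack(np.meshgrid(np.arange(w),np.arange(h)),-1).reshape(-1,1,2).astype(float)
    n=cv2.undistortPoints(uv,K(c),c["dist_coeffs"])[:,0]
    z=c["z_map"].astype(float).ravel().copy();z[z<=0]=np.nan
    P=(np.c_[n*z[:,None],z]-c["t"])@c["R"]
    return P.reshape(h,w,3)
def hsv(c): return cv2.cvtColor(c["image"],cv2.COLOR_RGB2HSV).astype(int)
def rect(p):
    (cx,cy),(a,b),th=cv2.minAreaRect((p[:,:2]*1000).astype(np.float32))
    if a<b: a,b,th=b,a,th+90
    return round(cx,1),round(cy,1),round(a,1),round(b,1),round((th+90)%180-90,1)
def blobs(m,nmin=20):
    n,l,s,_=cv2.connectedComponentsWithStats(m.astype(np.uint8))
    return [(l==i,s[i]) for i in range(1,n) if s[i,4]>=nmin]
E
python3 - <<'E'
from h import *
for n in("top","scene"):
    c=dict(np.load(f"{n}0.npz"));P=cloud(c);H=hsv(c);h,s,v=H[...,0],H[...,1],H[...,2];z=P[...,2]*1000
    table=(np.abs(z)<300)&(P[...,0]>.2)
    ms={"white":(s<60)&(v>90)&(z>6)&(z<40),"green":(h>50)&(h<70)&(s>150),"orange":(h>5)&(h<16)&(s>200)&(z>8)&(z<70),"blue":(h>108)&(h<125)&(s>120)&(z<60),"chip":(h>5)&(h<20)&(s>110)&(z>22)&(z<36),"red":((h<5)|(h>174))&(s>150)&(z>5)&(z<40)}
    for k,m in ms.items():
        for b,st in blobs(m&table,6 if k in("chip","red") else 30):
            p=P[b];print(n,k,"px",st[:5],rect(p),"z",np.round(np.nanpercentile(p[:,2]*1000,[5,50,95]),1))
t=cv2.imread("pics/top0.png");cv2.imwrite("pics/crop1.png",cv2.resize(t[120:280,90:450],None,fx=2.2,fy=2.2,interpolation=cv2.INTER_CUBIC))
E
```

```text
top white px [171 105  26  25 370] (732.2, 219.4, 67.1, 67.0, 46.5) z [ 6.7 12.1 18.7]
top white px [ 475  145   85  127 5326] (500.7, -685.7, 340.4, 237.0, -0.3) z [10.4 15.8 20.8]
top white px [401 150  17   3  30] (645.9, -384.5, 46.3, 4.7, 86.1) z [24.8 28.2 31.1]
top white px [110 152  17   6  32] (624.6, 387.9, 46.1, 5.1, -73.8) z [23.5 27.3 33.4]
top white px [397 155  22  35 625] (591.4, -385.1, 86.9, 55.6, -3.8) z [12.5 20.4 27.5]
top white px [111 157  27  36 630] (572.8, 373.1, 85.7, 51.4, 15.6) z [13.2 20.7 27.9]
top white px [ 228  163   65   68 2917] (521.7, 10.4, 152.2, 138.1, 15.5) z [16.9 22.1 27. ]
top white px [395 207  22  33 618] (454.0, -377.1, 85.7, 52.9, 3.9) z [13.6 20.9 27.6]
top white px [165 217  17   6  40] (456.4, 237.6, 44.6, 5.7, 76.9) z [19.3 26.7 30.3]
top white px [156 222  25  36 630] (403.1, 251.0, 85.3, 51.2, -13.1) z [14.3 21.2 28. ]
top white px [400 243  16   3  32] (399.0, -380.5, 41.5, 5.4, -82.9) z [17.9 27.5 31.1]
top green px [340 147  24  52 942] (589.3, -236.2, 137.4, 52.5, 6.7) z [-2.9  1.7  6.9]
top orange px [353 215  14  44 339] (41
[... 2789 characters left out ...]
 px [ 141  359   89   53 1405] (894.8, -372.0, 151.0, 4.9, -89.6) z [ 8.2 34.8 57.5]
scene chip px [429 141  17  11  61] (368.4, 749.8, 81.6, 10.1, -3.2) z [23.  29.2 35.4]
scene chip px [463 158  97  50 432] (667.8, 749.8, 347.3, 13.3, 0.1) z [22.5 28.8 35.2]
scene chip px [168 217  25  23 202] (420.4, -255.8, 117.1, 36.0, 1.3) z [22.7 24.9 31.3]
scene red px [405 145   4   3   8] (282.0, 682.8, 25.2, 10.4, -65.3) z [10.1 12.4 13.9]
scene red px [415 146   3   4   8] (311.5, 706.5, 28.0, 7.8, -43.1) z [ 9.8 11.7 13.4]
scene red px [391 148  40  14 165] (350.3, 645.3, 145.7, 106.1, 52.8) z [ 7.6 11.7 14.3]
scene red px [156 363   3   5   7] (836.7, -410.9, 3.6, 1.5, -86.5) z [28.7 37.2 39.3]
```

View pics/crop1.png

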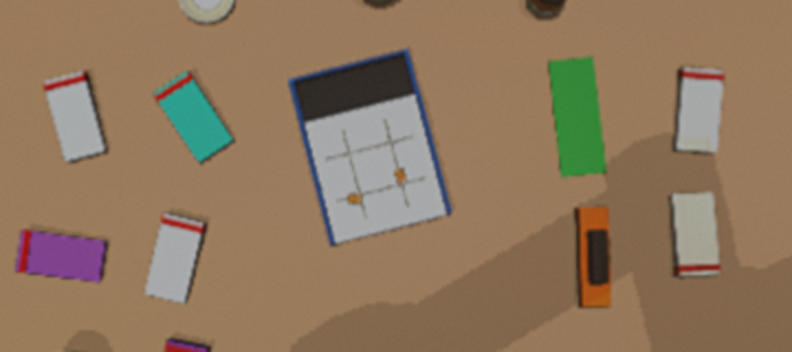

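```bash
cat >> h.py <<'E'
def rays(c,uv):
    n=cv2.undistortPoints(np.asarray(uv,float).reshape(-1,1,2),K(c),c["dist_coeffs"])[:,0]
    return -c["R"].T@c["t"],np.c_[n,np.ones(len(n))]@c["R"]
def onplane(c,mask,P):
    """xy of mask pixels with z from a robust plane fit to depth"""
    v,u=np.nonzero(mask);p=P[v,u];g=np.isfinite(p[:,2]);v,u,p=v[g],u[g],p[g]
    A=np.c_[p[:,:2],np.ones(len(p))]
    w=np.ones(len(p),bool)
    for _ in range(4):
        k=np.linalg.lstsq(A[w],p[w,2],rcond=None)[0];e=np.abs(A@k-p[:,2]);w=e<2.5*np.median(e)+1e-4
    o,d=rays(c,np.c_[u,v]);s=(k[2]+k[:2]@o[:2]-o[2])/(d[:,2]-d[:,:2]@k[:2])
    return o+s[:,None]*d,k
def ingots(c):
    P=cloud(c);H=hsv(c);h,s,v=H[...,0],H[...,1],H[...,2];z=P[...,2]*1000
    red=((h<6)|(h>172))&(s>120)&(z>5); white=(s<75)&(v>80)&(z>6)
    out=[]
    m=cv2.morphologyEx(((red|white)&(z<200)&(P[...,0]>.25)).astype(np.uint8),cv2.MORPH_CLOSE,np.ones((3,3)))>0
    for b,st in blobs(m,400):
        if st[4]>1100 or (b&red).sum()<12 or (b&white).sum()<300: continue
        q,k=onplane(c,b,P);r_=rect(q);R,_=onplane(c,b&red,P)
        d=R[:,:2].mean(0)*1000-r_[:2];t=np.radians(r_[4]);th=r_[4] if d@[np.cos(t),np.sin(t)]>0 else r_[4]+180
        zc=1000*(k[2]+k[:2]@np.array(r_[:2])/1000)
        out.append((r_[0],r_[1],round(th,1),"size",r_[2],r_[3],"ztop",round(zc,1),"slope",round(np.degrees(np.hypot(*k[:2])),1)))
    return out
def plan(wps,start=None):
    """wps: list of (x,y,z mm,yaw deg,label[,tilt]) -> prints rows (one call each), tool down"""
    from cell import r
    s=r.read_state();x=np.array(s["position"])*1000;R=Ro.from_rotvec(s["tool_rot"])
    print("t %.1f now"%s["time"],np.round(x,1),"yaw %.1f"%yaw(R),"q6 %.2f"%s["joint_positions"][5],"gap %.4f"%s["finger_gap"])
    for w in wps:
        tgt=np.array(w[:3],float);T=down(w[3],w[5] if len(w)>5 else 0)
        dist=R.inv().apply(tgt-x);rot=(R.inv()*T).as_rotvec()
        n=int(max(1,np.ceil(np.abs(dist).max()/100-1e-6),np.ceil(np.abs(rot).max()/1.5-1e-6)))
        for i in range(n):
            d=np.round(R.inv().apply((tgt-x)/(n-i))/100,3);ro=np.round((R.inv()*T).as_rotvec()/(n-i)/1.5,3)
            rows=int(max(np.ceil(np.linalg.norm(d)*100/38),np.ceil(np.degrees(np.linalg.norm(ro)*1.5)/7.16)))
            print(w[4],f"{i+1}/{n}","t",d,"r",ro,"rows>=",rows)
            x=x+R.apply(d*100);R=R*Ro.from_rotvec(ro*1.5)
def down(psi,tilt=0):
    p=np.radians(psi)
    B=np.array([[np.cos(p),np.sin(p),0],[np.sin(p),-np.cos(p),0],[0,0,-1]])
    return Ro.from_matrix(B)*Ro.from_rotvec([0,np.radians(tilt),0])
def yaw(R): a=R.as_matrix()[:,0];return np.degrees(np.arctan2(a[1],a[0]))
E
python3 - <<'E'
from h import *
for n in("top","scene"):
    c=dict(np.load(f"{n}0.npz"));P=cloud(c);H=hsv(c);h,s,v=H[...,0],H[...,1],H[...,2];z=P[...,2]*1000
    for i in ingots(c): print(n,i)
    g=(h>50)&(h<70)&(s>150)&(np.abs(z)<15)
    for b,st in blobs(g,200): q,k=onplane(c,b,P);print(n,"mat",rect(q),q[:,2].mean())
    o=(h>3)&(h<18)&(s>190)&(z>10)&(z<60)&(P[...,1]<0)&(P[...,1]>-.4)
    for b,st in blobs(o,100): q,k=onplane(c,b,P);print(n,"orange",rect(q),q[:,2].mean())
    k_=(v<60)&(z>35)&(z<70)&(P[...,1]<-.2)&(P[...,1]>-.3)&(P[...,0]<.5)&(P[...,0]>.35)
    for b,st in blobs(k_,30): q,k=onplane(c,b,P);print(n,"grip",rect(q),q[:,2].mean(),rect(P[b]))
    X=P[...,0]-.522;Y=P[...,1]-.011;t=np.radians(15.5);sx=X*np.cos(t)+Y*np.sin(t);sy=-X*np.sin(t)+Y*np.cos(t)
    near=(np.abs(sx-.026)<.125)&(np.abs(sy)<.095)
    m=near&(s<90)&(v>90)&(np.abs(z-22)<12)
    b,st=max(blobs(m,200),key=lambda a:a[1][4]);b=cv2.morphologyEx(b.astype(np.uint8),cv2.MORPH_CLOSE,np.ones((5,5)))>0
    q,k=onplane(c,b,P);print(n,"plate",rect(q),q[:,2].mean())
    m=near&(h>105)&(h<128)&(s>90)&(z>15)
    q=P[m];
    for sgn in(1,-1):
        f=m&(sgn*sy>.06)&(sx<.06);a=f&True
        if a.sum()>20: print(n,"fence",sgn,a.sum(),"sy mm",np.median(sy[a])*1000,"slope",np.polyfit(sx[a],sy[a],1))
E
```

```text
top (597.6, -382.5, -2.8, 'size', 101.4, 53.1, 'ztop', np.float64(21.4), 'slope', np.float64(6.8))
top (579.1, 373.6, 15.4, 'size', 100.3, 52.6, 'ztop', np.float64(21.8), 'slope', np.float64(6.7))
top (446.9, -377.4, 183.4, 'size', 100.7, 52.2, 'ztop', np.float64(21.8), 'slope', np.float64(7.1))
top (410.4, 248.4, -13.3, 'size', 100.3, 52.6, 'ztop', np.float64(22.0), 'slope', np.float64(6.6))
top mat (589.1, -235.8, 137.1, 50.8, 6.8) 0.001745374146188794
top orange (418.9, -253.1, 116.1, 34.3, 0.3) 0.024141912678367378
top grip (417.5, -252.4, 59.7, 19.9, 3.1) 0.0554635491102031 (417.6, -254.0, 59.9, 19.0, 3.2)
top plate (521.1, 10.3, 150.7, 140.3, 15.6) 0.02211207381887919
top fence 1 82 sy mm 71.62982437149846 slope [-0.00075796  0.0715622 ]
top fence -1 84 sy mm -72.22672774638136 slope [-4.38824686e-05 -7.21227756e-02]
scene grip (435.5, -259.3, 64.8, 16.9, 5.6) 0.05282398530825766 (425.6, -259.7, 52.8, 15.7, 6.4)
scene plate (546.7, 17.4, 231.0, 175.1, 15.2) 0.022654008553722182
```

Run:
```python
from h import *
plan([(418,-253,120,1.5,"over"),(418,-253,29,1.5,"down")])
```

```text
t 0.1 now [ 216.4 -585.9  188.7] yaw 20.3 q6 -0.10 gap 0.0912
over 1/4 t [ 0.761 -0.606  0.172] r [-0.     0.     0.055] rows>= 3
over 2/4 t [ 0.709 -0.667  0.173] r [-0.     0.     0.054] rows>= 3
over 3/4 t [ 0.652 -0.722  0.172] r [-0.     0.     0.055] rows>= 3
over 4/4 t [ 0.59  -0.773  0.173] r [-0.001  0.     0.054] rows>= 3
down 1/1 t [ 0.001 -0.     0.91 ] r [0. 0. 0.] rows>= 3
```

Emit:
{"api": "send_rows", "payload": {"steps": [{"tx":0.761,"ty":-0.606,"tz":0.172,"rz":0.055,"claw":0.6},{"tx":0.761,"ty":-0.606,"tz":0.172,"rz":0.055,"claw":0.6},{"tx":0.761,"ty":-0.606,"tz":0.172,"rz":0.055,"claw":0.6},{"tx":0.761,"ty":-0.606,"tz":0.172,"rz":0.055,"claw":0.6},{"tx":0.761,"ty":-0.606,"tz":0.172,"rz":0.055,"claw":0.6}]}}

```text
invalid input
```

Emit:
{"api": "send_rows", "payload": {"steps": [{"tx":0.709,"ty":-0.667,"tz":0.173,"rz":0.054,"claw":0.6},{"tx":0.709,"ty":-0.667,"tz":0.173,"rz":0.054,"claw":0.6},{"tx":0.709,"ty":-0.667,"tz":0.173,"rz":0.054,"claw":0.6},{"tx":0.709,"ty":-0.667,"tz":0.173,"rz":0.054,"claw":0.6},{"tx":0.709,"ty":-0.667,"tz":0.173,"rz":0.054,"claw":0.6}]}}

```text
invalid input
```

Emit:
{"api": "send_rows", "payload": {"steps": [{"tx":0.652,"ty":-0.722,"tz":0.172,"rz":0.055,"claw":0.6},{"tx":0.652,"ty":-0.722,"tz":0.172,"rz":0.055,"claw":0.6},{"tx":0.652,"ty":-0.722,"tz":0.172,"rz":0.055,"claw":0.6},{"tx":0.652,"ty":-0.722,"tz":0.172,"rz":0.055,"claw":0.6},{"tx":0.652,"ty":-0.722,"tz":0.172,"rz":0.055,"claw":0.6}]}}

```text
invalid input
```

Emit:
{"api": "send_rows", "payload": {"steps": [{"tx":0.59,"ty":-0.773,"tz":0.173,"rz":0.054,"claw":0.6},{"tx":0.59,"ty":-0.773,"tz":0.173,"rz":0.054,"claw":0.6},{"tx":0.59,"ty":-0.773,"tz":0.173,"rz":0.054,"claw":0.6},{"tx":0.59,"ty":-0.773,"tz":0.173,"rz":0.054,"claw":0.6},{"tx":0.59,"ty":-0.773,"tz":0.173,"rz":0.054,"claw":0.6}]}}

```text
invalid input
```

Emit:
{"api": "send_rows", "payload": {"steps": [{"tx":0.761,"ty":-0.606,"tz":0.172,"rx":0,"ry":0,"rz":0.055,"claw":0.6}], "grip_force": 40}}

```text
time: 0.18
position: [0.2358, -0.556, 0.1824]
tool_rot: [3.109, 0.423, -0.001]
wrist_force: [0.7, -0.0, -0.6]
finger_gap: 0.0872
gripper_force: 0.0
```

Emit:
{"api": "send_rows", "payload": {"steps": [{"tx":0,"ty":0,"tz":0,"rx":0,"ry":0,"rz":0,"claw":0.6},{"tx":0,"ty":0,"tz":0,"rx":0,"ry":0,"rz":0,"claw":0.6},{"tx":0,"ty":0,"tz":0,"rx":0,"ry":0,"rz":0,"claw":0.6}]}}

```text
time: 0.43
position: [0.2378, -0.5513, 0.182]
tool_rot: [3.112, 0.427, -0.0]
wrist_force: [0.3, -0.9, 0.3]
finger_gap: 0.0671
gripper_force: 0.0
```

Run:
```python
from h import *
plan([(418,-253,120,1.5,"over"),(418,-253,29,1.5,"down")])
```

```text
t 0.4 now [ 237.8 -551.3  182. ] yaw 15.6 q6 0.04 gap 0.0671
over 1/3 t [ 0.846 -0.796  0.206] r [0.    0.    0.055] rows>= 4
over 2/3 t [ 0.778 -0.863  0.207] r [0.    0.    0.055] rows>= 4
over 3/3 t [ 0.704 -0.924  0.206] r [0.    0.    0.054] rows>= 4
down 1/1 t [-0.   -0.    0.91] r [0. 0. 0.] rows>= 3
```

Emit:
{"api": "send_rows", "payload": {"steps": [{"tx":0.846,"ty":-0.796,"tz":0.206,"rx":0,"ry":0,"rz":0.055,"claw":0.6},{"tx":0.846,"ty":-0.796,"tz":0.206,"rx":0,"ry":0,"rz":0.055,"claw":0.6},{"tx":0.846,"ty":-0.796,"tz":0.206,"rx":0,"ry":0,"rz":0.055,"claw":0.6},{"tx":0.846,"ty":-0.796,"tz":0.206,"rx":0,"ry":0,"rz":0.055,"claw":0.6},{"tx":0.846,"ty":-0.796,"tz":0.206,"rx":0,"ry":0,"rz":0.055,"claw":0.6}]}}

```text
time: 0.85
position: [0.2985, -0.4513, 0.1614]
tool_rot: [-3.127, -0.3, 0.0]
wrist_force: [0.1, 0.1, 0.4]
finger_gap: 0.0542
gripper_force: 0.0
```

Emit:
{"api": "send_rows", "payload": {"steps": [{"tx":0.778,"ty":-0.863,"tz":0.207,"rx":0,"ry":0,"rz":0.055,"claw":0.6},{"tx":0.778,"ty":-0.863,"tz":0.207,"rx":0,"ry":0,"rz":0.055,"claw":0.6},{"tx":0.778,"ty":-0.863,"tz":0.207,"rx":0,"ry":0,"rz":0.055,"claw":0.6},{"tx":0.778,"ty":-0.863,"tz":0.207,"rx":0,"ry":0,"rz":0.055,"claw":0.6},{"tx":0.778,"ty":-0.863,"tz":0.207,"rx":0,"ry":0,"rz":0.055,"claw":0.6}]}}

```text
time: 1.27
position: [0.3588, -0.3527, 0.1407]
tool_rot: [3.137, 0.17, 0.0]
wrist_force: [-0.2, -0.3, 0.7]
finger_gap: 0.0547
gripper_force: 0.0
```

Emit:
{"api": "send_rows", "payload": {"steps": [{"tx":0.704,"ty":-0.924,"tz":0.206,"rx":0,"ry":0,"rz":0.054,"claw":0.6},{"tx":0.704,"ty":-0.924,"tz":0.206,"rx":0,"ry":0,"rz":0.054,"claw":0.6},{"tx":0.704,"ty":-0.924,"tz":0.206,"rx":0,"ry":0,"rz":0.054,"claw":0.6},{"tx":0.704,"ty":-0.924,"tz":0.206,"rx":0,"ry":0,"rz":0.054,"claw":0.6},{"tx":0.704,"ty":-0.924,"tz":0.206,"rx":0,"ry":0,"rz":0.054,"claw":0.6},{"tx":0.704,"ty":-0.924,"tz":0.206,"rx":0,"ry":0,"rz":0.054,"claw":0.6},{"tx":0.704,"ty":-0.924,"tz":0.206,"rx":0,"ry":0,"rz":0.054,"claw":0.6}]}}

```text
time: 1.85
position: [0.4183, -0.2551, 0.1204]
tool_rot: [3.14, 0.037, 0.001]
wrist_force: [-0.3, -0.2, 0.9]
finger_gap: 0.0548
gripper_force: 0.0
```

```bash
cat >> h.py <<'E'
def scr(c):
    P=cloud(c);H=hsv(c);h,s,v=H[...,0],H[...,1],H[...,2];z=P[...,2]*1000
    o=(h>3)&(h<18)&(s>190)&(z>10)&(z<60)&(P[...,0]>.3)&(P[...,1]>-.45)&(P[...,1]<.2)
    for b,st in blobs(o,60): q,k=onplane(c,b,P);print("orange",rect(q),round(q[:,2].mean(),4),"n",st[4])
E
python3 - <<'E'
from h import *
from cell import r
for n in ("top","scene"):
    c=r.read_camera(n);print(n);scr(c)
    for i in ingots(c): print(n,i)
    cv2.imwrite(f"pics/{n}1.png",c["image"][:,:,::-1])
plan([(418,-253,29,1.5,"down")])
E
```

```text
top
top (597.3, -382.4, -2.7, 'size', 101.8, 53.4, 'ztop', np.float64(21.7), 'slope', np.float64(7.3))
top (578.8, 373.6, 15.2, 'size', 101.0, 52.3, 'ztop', np.float64(21.5), 'slope', np.float64(6.8))
top (410.5, 248.4, -13.3, 'size', 100.3, 52.4, 'ztop', np.float64(22.1), 'slope', np.float64(6.7))
scene
t 1.9 now [ 418.1 -254.7  120.3] yaw 1.3 q6 0.88 gap 0.0548
down 1/1 t [-0.001 -0.017  0.913] r [ 0.    -0.    -0.002] rows>= 3
```

Emit:
{"api": "send_rows", "payload": {"steps": [{"tx":0,"ty":-0.01,"tz":0.5,"rx":0,"ry":0,"rz":0,"claw":0.6},{"tx":0,"ty":-0.01,"tz":0.7,"rx":0,"ry":0,"rz":0,"claw":0.6},{"tx":0,"ty":-0.01,"tz":0.85,"rx":0,"ry":0,"rz":0,"claw":0.6},{"tx":0,"ty":-0.01,"tz":0.915,"rx":0,"ry":0,"rz":0,"claw":0.6},{"tx":0,"ty":-0.01,"tz":0.915,"rx":0,"ry":0,"rz":0,"claw":0.6},{"tx":0,"ty":-0.01,"tz":0.915,"rx":0,"ry":0,"rz":0,"claw":0.6}]}}

```text
time: 2.45
position: [0.4185, -0.2528, 0.0291]
tool_rot: [3.141, 0.039, 0.001]
wrist_force: [0.1, 0.3, -0.4]
finger_gap: 0.0545
gripper_force: 0.0
```

Emit:
{"api": "send_rows", "payload": {"steps": [{"tx":0,"ty":0,"tz":0,"rx":0,"ry":0,"rz":0,"claw":0},{"tx":0,"ty":0,"tz":0,"rx":0,"ry":0,"rz":0,"claw":0},{"tx":0,"ty":0,"tz":0,"rx":0,"ry":0,"rz":0,"claw":0},{"tx":0,"ty":0,"tz":0,"rx":0,"ry":0,"rz":0,"claw":0},{"tx":0,"ty":0,"tz":0,"rx":0,"ry":0,"rz":0,"claw":0},{"tx":0,"ty":0,"tz":0,"rx":0,"ry":0,"rz":0,"claw":0},{"tx":0,"ty":0,"tz":0,"rx":0,"ry":0,"rz":0,"claw":0},{"tx":0,"ty":0,"tz":0,"rx":0,"ry":0,"rz":0,"claw":0},{"tx":0,"ty":0,"tz":0,"rx":0,"ry":0,"rz":0,"claw":0},{"tx":0,"ty":0,"tz":0,"rx":0,"ry":0,"rz":0,"claw":0}], "grip_force": 50}}

```text
time: 3.28
position: [0.4185, -0.2523, 0.0288]
tool_rot: [3.141, 0.04, 0.001]
wrist_force: [0.2, -1.5, 5.8]
finger_gap: 0.019
gripper_force: 50.0
```

Run:
```python
from h import *
e=np.array([np.cos(np.radians(15.5)),np.sin(np.radians(15.5))])
p=lambda s:tuple(np.array([521.5,10.7])+s*e)
# TCP is 29 above underside; plate 22 -> sweep at 22+29+1
plan([(418,-253,120,1.5,"lift"),(*p(-100),120,105.5,"over"),(*p(-90),53,105.5,"low"),(*p(80),53,105.5,"sweep"),(*p(80),120,105.5,"up")])
```

```text
t 3.3 now [ 418.5 -252.3   28.8] yaw 1.5 q6 0.88 gap 0.0190
lift 1/1 t [-0.005  0.007 -0.912] r [ 0.    -0.    -0.001] rows>= 3
over 1/3 t [ 0.045 -0.789 -0.   ] r [ 0.     0.    -0.403] rows>= 5
over 2/3 t [ 0.485 -0.624 -0.001] r [ 0.     0.    -0.403] rows>= 5
over 3/3 t [ 0.754 -0.237 -0.   ] r [ 0.     0.    -0.404] rows>= 5
low 1/1 t [0.   0.1  0.67] r [0. 0. 0.] rows>= 2
sweep 1/2 t [-0.    0.85 -0.  ] r [0. 0. 0.] rows>= 3
sweep 2/2 t [-0.001  0.85  -0.   ] r [0. 0. 0.] rows>= 3
up 1/1 t [ 0.    0.   -0.67] r [0. 0. 0.] rows>= 2
```

Emit:
{"api": "send_rows", "payload": {"steps": [{"tx":0,"ty":0,"tz":-0.3,"rx":0,"ry":0,"rz":0,"claw":0},{"tx":0,"ty":0,"tz":-0.6,"rx":0,"ry":0,"rz":0,"claw":0},{"tx":0,"ty":0,"tz":-0.912,"rx":0,"ry":0,"rz":0,"claw":0},{"tx":0,"ty":0,"tz":-0.912,"rx":0,"ry":0,"rz":0,"claw":0},{"tx":0,"ty":0,"tz":-0.912,"rx":0,"ry":0,"rz":0,"claw":0}]}}

```text
time: 3.7
position: [0.4191, -0.2526, 0.1209]
tool_rot: [3.14, 0.04, 0.004]
wrist_force: [-0.7, 0.3, -1.9]
finger_gap: 0.0189
gripper_force: 49.9
```

Emit:
{"api": "send_rows", "payload": {"steps": [{"tx":0.01,"ty":-0.2,"tz":0,"rx":0,"ry":0,"rz":-0.08,"claw":0},{"tx":0.02,"ty":-0.4,"tz":0,"rx":0,"ry":0,"rz":-0.16,"claw":0},{"tx":0.03,"ty":-0.6,"tz":0,"rx":0,"ry":0,"rz":-0.24,"claw":0},{"tx":0.045,"ty":-0.789,"tz":0,"rx":0,"ry":0,"rz":-0.32,"claw":0},{"tx":0.045,"ty":-0.789,"tz":0,"rx":0,"ry":0,"rz":-0.403,"claw":0},{"tx":0.045,"ty":-0.789,"tz":0,"rx":0,"ry":0,"rz":-0.403,"claw":0}]}}

```text
time: 4.2
position: [0.42, -0.1718, 0.1186]
tool_rot: [-2.981, -0.985, 0.003]
wrist_force: [-0.2, -0.3, -1.3]
finger_gap: 0.0187
gripper_force: 50.0
```

Emit:
{"api": "send_rows", "payload": {"steps": [{"tx":0.12,"ty":-0.15,"tz":0,"rx":0,"ry":0,"rz":-0.08,"claw":0},{"tx":0.24,"ty":-0.31,"tz":0,"rx":0,"ry":0,"rz":-0.16,"claw":0},{"tx":0.36,"ty":-0.47,"tz":0,"rx":0,"ry":0,"rz":-0.24,"claw":0},{"tx":0.485,"ty":-0.624,"tz":0,"rx":0,"ry":0,"rz":-0.32,"claw":0},{"tx":0.485,"ty":-0.624,"tz":0,"rx":0,"ry":0,"rz":-0.403,"claw":0},{"tx":0.485,"ty":-0.624,"tz":0,"rx":0,"ry":0,"rz":-0.403,"claw":0}]}}

```text
time: 4.7
position: [0.4229, -0.0936, 0.119]
tool_rot: [-2.558, -1.822, 0.001]
wrist_force: [-0.2, -0.7, -2.2]
finger_gap: 0.0191
gripper_force: 50.0
```

Emit:
{"api": "send_rows", "payload": {"steps": [{"tx":0.19,"ty":-0.06,"tz":0,"rx":0,"ry":0,"rz":-0.08,"claw":0},{"tx":0.38,"ty":-0.12,"tz":0,"rx":0,"ry":0,"rz":-0.16,"claw":0},{"tx":0.57,"ty":-0.18,"tz":0,"rx":0,"ry":0,"rz":-0.24,"claw":0},{"tx":0.754,"ty":-0.237,"tz":0,"rx":0,"ry":0,"rz":-0.32,"claw":0},{"tx":0.754,"ty":-0.237,"tz":0,"rx":0,"ry":0,"rz":-0.404,"claw":0},{"tx":0.754,"ty":-0.237,"tz":0,"rx":0,"ry":0,"rz":-0.404,"claw":0},{"tx":0.754,"ty":-0.237,"tz":0,"rx":0,"ry":0,"rz":-0.404,"claw":0}]}}

```text
time: 5.28
position: [0.4259, -0.0157, 0.1194]
tool_rot: [-1.914, -2.491, 0.001]
wrist_force: [-0.7, 0.1, -1.2]
finger_gap: 0.0188
gripper_force: 50.0
```

Run:
```python
from h import *
from cell import r
c=r.read_camera("scene");cv2.imwrite("pics/s2.png",c["image"][:,:,::-1][120:330,100:460].repeat(2,0).repeat(2,1))
e=np.array([np.cos(np.radians(15.5)),np.sin(np.radians(15.5))])
p=lambda s:tuple(np.array([521.5,10.7])+s*e)
plan([(*p(-90),53,105.5,"low"),(*p(80),53,105.5,"sweep"),(*p(80),120,105.5,"up")])
```

```text
t 5.3 now [425.9 -15.9 119.5] yaw 104.9 q6 -0.44 gap 0.0191
low 1/1 t [0.001 0.092 0.665] r [-0.    -0.    -0.007] rows>= 2
sweep 1/2 t [ 0.    0.85 -0.  ] r [-0. -0. -0.] rows>= 3
sweep 2/2 t [ 0.001  0.85  -0.001] r [-0. -0. -0.] rows>= 3
up 1/1 t [-0.    0.   -0.67] r [-0. -0. -0.] rows>= 2
```

View pics/s2.png

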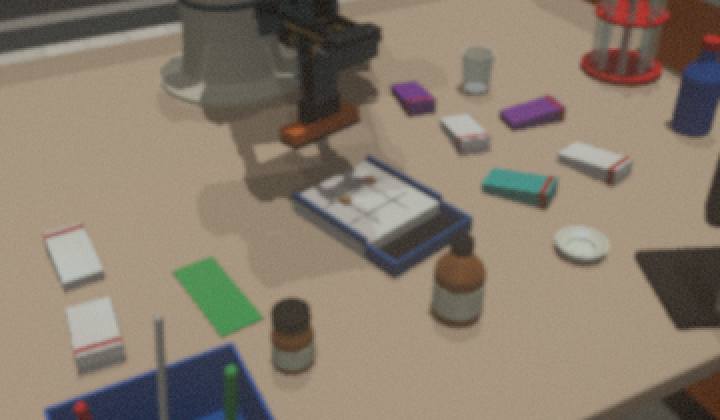

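The scene view shows the scraper held level at about (320,125), with two chips on the plate. There are exactly four white ingots.

Emit:
{"api": "send_rows", "payload": {"steps": [{"tx":0,"ty":0,"tz":0.3,"rx":0,"ry":0,"rz":-0.007,"claw":0},{"tx":0,"ty":0.04,"tz":0.55,"rx":0,"ry":0,"rz":-0.007,"claw":0},{"tx":0,"ty":0.09,"tz":0.64,"rx":0,"ry":0,"rz":-0.007,"claw":0},{"tx":0,"ty":0.09,"tz":0.675,"rx":0,"ry":0,"rz":-0.007,"claw":0},{"tx":0,"ty":0.09,"tz":0.675,"rx":0,"ry":0,"rz":-0.007,"claw":0},{"tx":0,"ty":0.09,"tz":0.675,"rx":0,"ry":0,"rz":-0.007,"claw":0}]}}

```text
time: 5.83
position: [0.4348, -0.013, 0.0529]
tool_rot: [1.892, 2.508, 0.0]
wrist_force: [0.8, 0.8, -2.0]
finger_gap: 0.0193
gripper_force: 50.0
```

Emit:
{"api": "send_rows", "payload": {"steps": [{"tx":0,"ty":0.08,"tz":0,"rx":0,"ry":0,"rz":0,"claw":0},{"tx":0,"ty":0.16,"tz":0,"rx":0,"ry":0,"rz":0,"claw":0},{"tx":0,"ty":0.24,"tz":0,"rx":0,"ry":0,"rz":0,"claw":0},{"tx":0,"ty":0.32,"tz":0,"rx":0,"ry":0,"rz":0,"claw":0},{"tx":0,"ty":0.4,"tz":0,"rx":0,"ry":0,"rz":0,"claw":0},{"tx":0,"ty":0.48,"tz":0,"rx":0,"ry":0,"rz":0,"claw":0},{"tx":0,"ty":0.56,"tz":0,"rx":0,"ry":0,"rz":0,"claw":0},{"tx":0,"ty":0.64,"tz":0,"rx":0,"ry":0,"rz":0,"claw":0},{"tx":0,"ty":0.72,"tz":0,"rx":0,"ry":0,"rz":0,"claw":0},{"tx":0,"ty":0.8,"tz":0,"rx":0,"ry":0,"rz":0,"claw":0}]}}

```text
time: 6.67
position: [0.5121, 0.0096, 0.0522]
tool_rot: [-1.89, -2.51, 0.0]
wrist_force: [0.1, 0.2, -1.0]
finger_gap: 0.0193
gripper_force: 49.9
```

Emit:
{"api": "send_rows", "payload": {"steps": [{"tx":0,"ty":0.09,"tz":0,"rx":0,"ry":0,"rz":0,"claw":0},{"tx":0,"ty":0.18,"tz":0,"rx":0,"ry":0,"rz":0,"claw":0},{"tx":0,"ty":0.27,"tz":0,"rx":0,"ry":0,"rz":0,"claw":0},{"tx":0,"ty":0.36,"tz":0,"rx":0,"ry":0,"rz":0,"claw":0},{"tx":0,"ty":0.45,"tz":0,"rx":0,"ry":0,"rz":0,"claw":0},{"tx":0,"ty":0.54,"tz":0,"rx":0,"ry":0,"rz":0,"claw":0},{"tx":0,"ty":0.63,"tz":0,"rx":0,"ry":0,"rz":0,"claw":0},{"tx":0,"ty":0.72,"tz":0,"rx":0,"ry":0,"rz":0,"claw":0},{"tx":0,"ty":0.81,"tz":0,"rx":0,"ry":0,"rz":0,"claw":0},{"tx":0,"ty":0.9,"tz":0,"rx":0,"ry":0,"rz":0,"claw":0}]}}

```text
time: 7.5
position: [0.5988, 0.0345, 0.0523]
tool_rot: [1.89, 2.51, 0.0]
wrist_force: [0.4, 0.9, -0.5]
finger_gap: 0.0189
gripper_force: 50.0
```

Emit:
{"api": "send_rows", "payload": {"steps": [{"tx":0,"ty":0.02,"tz":0,"rx":0,"ry":0,"rz":0,"claw":0},{"tx":0,"ty":0.02,"tz":0,"rx":0,"ry":0,"rz":0,"claw":0},{"tx":0,"ty":0.02,"tz":0,"rx":0,"ry":0,"rz":0,"claw":0},{"tx":0,"ty":0.02,"tz":0,"rx":0,"ry":0,"rz":0,"claw":0},{"tx":0,"ty":0.02,"tz":-0.3,"rx":0,"ry":0,"rz":0,"claw":0},{"tx":0,"ty":0.02,"tz":-0.7,"rx":0,"ry":0,"rz":0,"claw":0},{"tx":0,"ty":0.02,"tz":-0.7,"rx":0,"ry":0,"rz":0,"claw":0},{"tx":0,"ty":0.02,"tz":-0.7,"rx":0,"ry":0,"rz":0,"claw":0}]}}

```text
time: 8.17
position: [0.6009, 0.0346, 0.1243]
tool_rot: [1.888, 2.507, 0.004]
wrist_force: [-0.4, -0.4, -2.6]
finger_gap: 0.019
gripper_force: 50.0
```

Run:
```python
from h import *
from cell import r
c=r.read_camera("scene");cv2.imwrite("pics/s3.png",cv2.resize(c["image"][:,:,::-1][170:290,190:390],None,fx=4,fy=4))
plan([])
```

```text
t 8.2 now [599.7  34.7 122.7] yaw 106.0 q6 -0.32 gap 0.0187
```

View pics/s3.png

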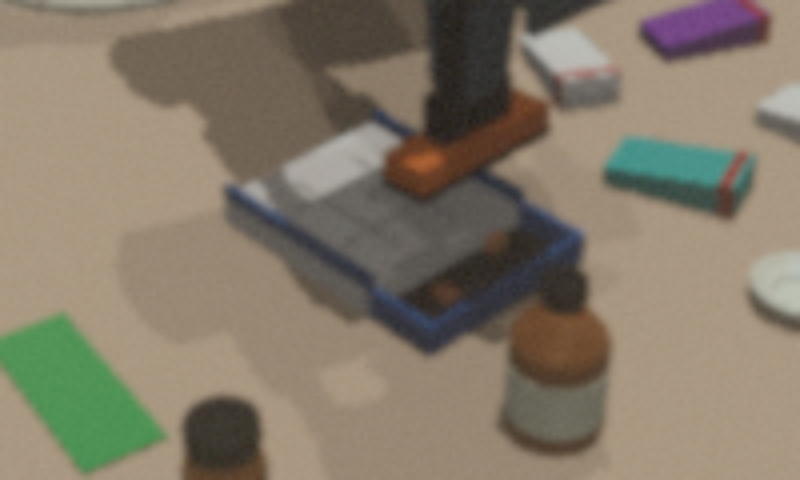

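The view shows two copper chips at the gutter, at about (314,230) and (302,242) in full-image pixels. I'll check their height and plan the parking move.

Run:
```python
from h import *
from cell import r
for n in("scene","top"):
    c=r.read_camera(n);P=cloud(c);H=hsv(c);h,s,v=H[...,0],H[...,1],H[...,2]
    t=np.radians(15.5);X=P[...,0]*1000-521.5;Y=P[...,1]*1000-10.7;sx=X*np.cos(t)+Y*np.sin(t);sy=-X*np.sin(t)+Y*np.cos(t);z=P[...,2]*1000
    m=(sx>-75)&(sx<130)&(np.abs(sy)<69)&(z<40)&(h>3)&(h<20)&(s>100)
    for b,st in blobs(m,4): print(n,st,np.round([np.median(sx[b]),np.median(sy[b]),np.median(z[b]),z[b].max()],1))
plan([(589,-236,125,186.8,"over"),(589,-236,32,186.8,"dn")])
plan([(589,-236,125,6.8,"over"),(589,-236,32,6.8,"dn")])
```

```text
scene [311 229   6   5  16] [85.8 33.5 11.3 18. ]
scene [298 240   7   6  20] [ 98.8 -30.8  10.6  13.1]
t 8.3 now [598.8  34.7 121.2] yaw 106.0 q6 -0.32 gap 0.0188
over 1/3 t [-0.858 -0.281 -0.013] r [-0.    -0.    -0.313] rows>= 4
over 2/3 t [-0.639 -0.639 -0.012] r [-0.    -0.001 -0.313] rows>= 4
over 3/3 t [-0.281 -0.858 -0.012] r [-0.001 -0.    -0.314] rows>= 4
dn 1/1 t [-0.   -0.    0.93] r [ 0.001 -0.     0.   ] rows>= 3
t 8.3 now [598.8  34.7 121.2] yaw 106.0 q6 -0.32 gap 0.0188
over 1/3 t [-0.858 -0.281 -0.013] r [-0.     0.     0.385] rows>= 5
over 2/3 t [-0.872  0.234 -0.012] r [-0.     0.     0.385] rows>= 5
over 3/3 t [-0.604  0.672 -0.013] r [-0.001  0.001  0.385] rows>= 5
dn 1/1 t [ 0.    -0.001  0.93 ] r [ 0.  0. -0.] rows>= 3
```

Emit:
{"api": "send_rows", "payload": {"steps": [{"tx":-0.21,"ty":-0.07,"tz":0,"rx":0,"ry":0,"rz":0.08,"claw":0},{"tx":-0.43,"ty":-0.14,"tz":0,"rx":0,"ry":0,"rz":0.16,"claw":0},{"tx":-0.65,"ty":-0.21,"tz":0,"rx":0,"ry":0,"rz":0.24,"claw":0},{"tx":-0.858,"ty":-0.281,"tz":-0.013,"rx":0,"ry":0,"rz":0.32,"claw":0},{"tx":-0.858,"ty":-0.281,"tz":-0.013,"rx":0,"ry":0,"rz":0.385,"claw":0},{"tx":-0.858,"ty":-0.281,"tz":-0.013,"rx":0,"ry":0,"rz":0.385,"claw":0}]}}

```text
time: 8.82
position: [0.5956, -0.0565, 0.1222]
tool_rot: [-2.531, -1.858, 0.002]
wrist_force: [-0.3, 0.2, -1.5]
finger_gap: 0.0188
gripper_force: 50.0
```

Emit:
{"api": "send_rows", "payload": {"steps": [{"tx":-0.22,"ty":0.06,"tz":0,"rx":0,"ry":0,"rz":0.08,"claw":0},{"tx":-0.44,"ty":0.12,"tz":0,"rx":0,"ry":0,"rz":0.16,"claw":0},{"tx":-0.66,"ty":0.18,"tz":0,"rx":0,"ry":0,"rz":0.24,"claw":0},{"tx":-0.872,"ty":0.234,"tz":-0.012,"rx":0,"ry":0,"rz":0.32,"claw":0},{"tx":-0.872,"ty":0.234,"tz":-0.012,"rx":0,"ry":0,"rz":0.385,"claw":0},{"tx":-0.872,"ty":0.234,"tz":-0.012,"rx":0,"ry":0,"rz":0.385,"claw":0}]}}

```text
time: 9.32
position: [0.5928, -0.1459, 0.1238]
tool_rot: [-2.954, -1.067, 0.002]
wrist_force: [0.3, 0.1, -1.2]
finger_gap: 0.0186
gripper_force: 50.0
```

Emit:
{"api": "send_rows", "payload": {"steps": [{"tx":-0.15,"ty":0.16,"tz":0,"rx":0,"ry":0,"rz":0.08,"claw":0},{"tx":-0.3,"ty":0.33,"tz":0,"rx":0,"ry":0,"rz":0.16,"claw":0},{"tx":-0.45,"ty":0.5,"tz":0,"rx":0,"ry":0,"rz":0.24,"claw":0},{"tx":-0.604,"ty":0.672,"tz":-0.013,"rx":0,"ry":0,"rz":0.32,"claw":0},{"tx":-0.604,"ty":0.672,"tz":-0.013,"rx":0,"ry":0,"rz":0.385,"claw":0},{"tx":-0.604,"ty":0.672,"tz":-0.013,"rx":0,"ry":0,"rz":0.385,"claw":0},{"tx":-0.604,"ty":0.672,"tz":-0.013,"rx":0,"ry":0,"rz":0.385,"claw":0}]}}

```text
time: 9.9
position: [0.5898, -0.2347, 0.1254]
tool_rot: [-3.134, -0.198, 0.002]
wrist_force: [-0.4, -0.6, -1.0]
finger_gap: 0.0188
gripper_force: 50.0
```

Run:
```python
from h import *
plan([(589,-236,31.5,6.8,"dn")])
```

```text
t 9.9 now [ 589.8 -234.7  125.4] yaw 7.2 q6 0.97 gap 0.0188
dn 1/1 t [-0.008  0.013  0.939] r [-0.001  0.001  0.005] rows>= 3
```

Emit:
{"api": "send_rows", "payload": {"steps": [{"tx":-0.008,"ty":0.01,"tz":0.3,"rx":0,"ry":0,"rz":0.005,"claw":0},{"tx":-0.008,"ty":0.01,"tz":0.6,"rx":0,"ry":0,"rz":0.005,"claw":0},{"tx":-0.008,"ty":0.01,"tz":0.8,"rx":0,"ry":0,"rz":0.005,"claw":0},{"tx":-0.008,"ty":0.01,"tz":0.9,"rx":0,"ry":0,"rz":0.005,"claw":0},{"tx":-0.008,"ty":0.01,"tz":0.94,"rx":0,"ry":0,"rz":0.005,"claw":0},{"tx":-0.008,"ty":0.01,"tz":0.94,"rx":0,"ry":0,"rz":0.005,"claw":0},{"tx":-0.008,"ty":0.01,"tz":0.94,"rx":0,"ry":0,"rz":0.005,"claw":0}]}}

```text
time: 10.48
position: [0.59, -0.2367, 0.0329]
tool_rot: [3.136, 0.179, 0.001]
wrist_force: [0.7, 0.1, -1.1]
finger_gap: 0.0188
gripper_force: 50.0
```

Emit:
{"api": "send_rows", "payload": {"steps": [{"tx":0,"ty":0,"tz":0,"rx":0,"ry":0,"rz":0,"claw":0.5},{"tx":0,"ty":0,"tz":0,"rx":0,"ry":0,"rz":0,"claw":0.5},{"tx":0,"ty":0,"tz":0,"rx":0,"ry":0,"rz":0,"claw":0.5},{"tx":0,"ty":0,"tz":0,"rx":0,"ry":0,"rz":0,"claw":0.5},{"tx":0,"ty":0,"tz":0,"rx":0,"ry":0,"rz":0,"claw":0.5}]}}

```text
time: 10.9
position: [0.5895, -0.2371, 0.0324]
tool_rot: [3.137, 0.174, 0.001]
wrist_force: [0.0, 0.1, -0.3]
finger_gap: 0.0451
gripper_force: 0.0
```

Emit:
{"api": "send_rows", "payload": {"steps": [{"tx":0,"ty":0,"tz":-0.3,"rx":0,"ry":0,"rz":0,"claw":0.5},{"tx":0,"ty":0,"tz":-0.7,"rx":0,"ry":0,"rz":0,"claw":0.5},{"tx":0,"ty":0,"tz":-1,"rx":0,"ry":0,"rz":0,"claw":0.8},{"tx":0,"ty":0,"tz":-1,"rx":0,"ry":0,"rz":0,"claw":0.8},{"tx":0,"ty":0,"tz":-1,"rx":0,"ry":0,"rz":0,"claw":0.8}]}}

```text
time: 11.32
position: [0.5904, -0.2376, 0.1341]
tool_rot: [3.135, 0.174, 0.005]
wrist_force: [-0.2, 0.7, -0.4]
finger_gap: 0.0629
gripper_force: 0.0
```

Run:
```python
from h import *
a=np.radians(-2.8)
# C: grip 4 mm toward thick end
C=(597.5+4*np.cos(a),-382.5+4*np.sin(a))
plan([(*C,110,-2.8,"over C"),(*C,4,-2.8,"dn")])
a=np.radians(15.3);A=(579+4*np.cos(a),373.6+4*np.sin(a))
print(A)
```

```text
t 11.3 now [ 590.4 -237.6  134.1] yaw 6.4 q6 0.98 gap 0.0629
over C 1/2 t [-0.026  0.727  0.122] r [ 0.001 -0.001  0.053] rows>= 2
over C 2/2 t [0.033 0.727 0.121] r [ 0.    -0.001  0.054] rows>= 2
dn 1/2 t [-0.   -0.    0.53] r [ 0. -0. -0.] rows>= 2
dn 2/2 t [-0.001 -0.001  0.53 ] r [ 0. -0. -0.] rows>= 2
(np.float64(582.8582296738311), np.float64(374.6554921998615))
```

Emit:
{"api": "send_rows", "payload": {"steps": [{"tx":-0.026,"ty":0.727,"tz":0.12,"rx":0,"ry":0,"rz":0.053,"claw":0.9},{"tx":-0.026,"ty":0.727,"tz":0.12,"rx":0,"ry":0,"rz":0.053,"claw":0.9},{"tx":-0.026,"ty":0.727,"tz":0.12,"rx":0,"ry":0,"rz":0.053,"claw":0.9},{"tx":-0.026,"ty":0.727,"tz":0.12,"rx":0,"ry":0,"rz":0.053,"claw":0.9}]}}

```text
time: 11.65
position: [0.5938, -0.3106, 0.1181]
tool_rot: [-3.14, -0.046, 0.003]
wrist_force: [0.1, 0.4, -0.5]
finger_gap: 0.0819
gripper_force: 0.0
```

Emit:
{"api": "send_rows", "payload": {"steps": [{"tx":0.033,"ty":0.727,"tz":0.12,"rx":0,"ry":0,"rz":0.053,"claw":0.9},{"tx":0.033,"ty":0.727,"tz":0.12,"rx":0,"ry":0,"rz":0.053,"claw":0.9},{"tx":0.033,"ty":0.727,"tz":0.12,"rx":0,"ry":0,"rz":0.053,"claw":0.9},{"tx":0.033,"ty":0.727,"tz":0.12,"rx":0,"ry":0,"rz":0.053,"claw":0.9},{"tx":0.033,"ty":0.727,"tz":0.12,"rx":0,"ry":0,"rz":0.053,"claw":0.9},{"tx":0.033,"ty":0.727,"tz":0.12,"rx":0,"ry":0,"rz":0.053,"claw":0.9}]}}

```text
time: 12.15
position: [0.6003, -0.3806, 0.1079]
tool_rot: [-3.14, 0.074, 0.001]
wrist_force: [0.4, 0.8, -0.1]
finger_gap: 0.0821
gripper_force: 0.0
```

Run:
```python
from h import *
from cell import r
for n in("scene","top"):
    c=r.read_camera(n);print(n);scr(c);P=cloud(c);H=hsv(c);h,s,v=H[...,0],H[...,1],H[...,2];z=P[...,2]*1000
    k_=(v<60)&(z>38)&(z<70)&(np.abs(P[...,1]+.236)<.06)&(np.abs(P[...,0]-.589)<.1)
    for b,st in blobs(k_,30): q,k=onplane(c,b,P);print(n,"grip",rect(q),q[:,2].mean())
C=(601.5,-382.7);plan([(*C,4,-2.8,"dn")])
```

```text
scene
scene grip (602.3, -243.6, 63.3, 19.7, 8.3) 0.05464592865179902
top
orange (589.6, -237.9, 118.3, 36.6, 6.6) 0.0262 n 352
top grip (588.3, -237.8, 61.2, 22.1, 6.9) 0.056840849136599016
t 12.2 now [ 600.6 -380.9  108.2] yaw -2.7 q6 0.97 gap 0.0822
dn 1/2 t [0.005 0.009 0.521] r [-0.     0.     0.001] rows>= 2
dn 2/2 t [0.005 0.009 0.521] r [-0.  0.  0.] rows>= 2
```

Emit:
{"api": "send_rows", "payload": {"steps": [{"tx":0.01,"ty":0.018,"tz":0.3,"rx":0,"ry":0,"rz":0,"claw":0.9},{"tx":0.01,"ty":0.018,"tz":0.6,"rx":0,"ry":0,"rz":0,"claw":0.9},{"tx":0.01,"ty":0.018,"tz":0.8,"rx":0,"ry":0,"rz":0,"claw":0.9},{"tx":0.01,"ty":0.018,"tz":0.8,"rx":0,"ry":0,"rz":0,"claw":0.9}]}}

```text
time: 12.58
position: [0.5992, -0.3815, 0.0239]
tool_rot: [-3.137, 0.074, 0.008]
wrist_force: [-0.3, 1.1, -0.4]
finger_gap: 0.0816
gripper_force: 0.0
```

Emit:
{"api": "send_rows", "payload": {"steps": [{"tx":0,"ty":0,"tz":0.12,"rx":0,"ry":0,"rz":0,"claw":0.9},{"tx":0,"ty":0,"tz":0.2,"rx":0,"ry":0,"rz":0,"claw":0.9},{"tx":0,"ty":0,"tz":0.235,"rx":0,"ry":0,"rz":0,"claw":0.9},{"tx":0,"ty":0,"tz":0.235,"rx":0,"ry":0,"rz":0,"claw":0},{"tx":0,"ty":0,"tz":0.235,"rx":0,"ry":0,"rz":0,"claw":0},{"tx":0,"ty":0,"tz":0.235,"rx":0,"ry":0,"rz":0,"claw":0},{"tx":0,"ty":0,"tz":0.235,"rx":0,"ry":0,"rz":0,"claw":0},{"tx":0,"ty":0,"tz":0.235,"rx":0,"ry":0,"rz":0,"claw":0},{"tx":0,"ty":0,"tz":0.235,"rx":0,"ry":0,"rz":0,"claw":0},{"tx":0,"ty":0,"tz":0.235,"rx":0,"ry":0,"rz":0,"claw":0}], "grip_force": 55}}

```text
time: 13.42
position: [0.6014, -0.3841, 0.0048]
tool_rot: [3.141, -0.076, 0.0]
wrist_force: [0.0, -0.2, 0.3]
finger_gap: 0.0382
gripper_force: 0.0
```

Run:
```python
from h import *
e=np.array([np.cos(np.radians(15.5)),np.sin(np.radians(15.5))])
p=lambda s:tuple(np.array([521.5,10.7])+s*e)
plan([(601.5,-382.7,104,-2.8,"up"),(*p(4),104,15.5,"over"),(*p(4),27,15.5,"dn")])
```

```text
t 13.4 now [ 601.4 -384.1    4.8] yaw -2.8 q6 0.97 gap 0.0382
up 1/1 t [ 0.001 -0.014 -0.992] r [ 0. -0.  0.] rows>= 3
over 1/4 t [-0.238 -0.976 -0.   ] r [ 0.    -0.    -0.053] rows>= 3
over 2/4 t [-0.159 -0.991 -0.   ] r [ 0.    -0.    -0.053] rows>= 3
over 3/4 t [-8.000e-02 -1.001e+00 -1.000e-03] r [ 0.    -0.    -0.053] rows>= 3
over 4/4 t [-1.000e-03 -1.005e+00 -0.000e+00] r [ 0.    -0.    -0.054] rows>= 3
dn 1/1 t [-0.    0.    0.77] r [ 0. -0.  0.] rows>= 3
```

Run:
```python
from h import *
from cell import r
s=r.read_state();print(s["finger_gap"],s["gripper_force"])
c=r.read_camera("scene");cv2.imwrite("pics/s4.png",cv2.resize(c["image"][:,:,::-1][190:330,60:300],None,fx=3,fy=3))
```

```text
0.03818939514545627 0.0
```

View pics/s4.png

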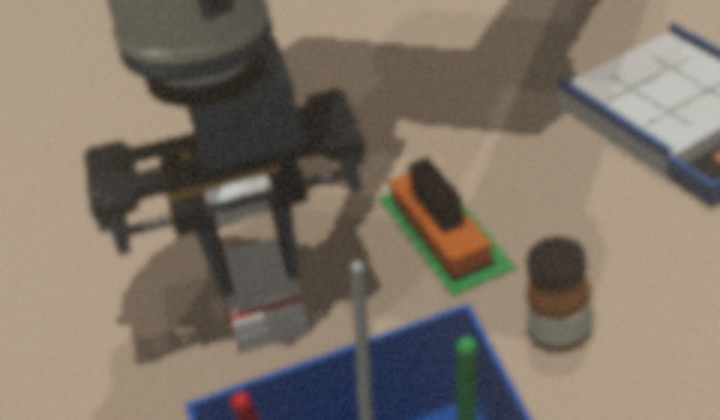

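The view shows the fingers at (220,280) and (293,260) straddling the ingot, whose red band is at (265,315). I'll let the fingers finish closing.

Emit:
{"api": "send_rows", "payload": {"steps": [{"tx":0,"ty":0,"tz":0,"rx":0,"ry":0,"rz":0,"claw":0},{"tx":0,"ty":0,"tz":0,"rx":0,"ry":0,"rz":0,"claw":0},{"tx":0,"ty":0,"tz":0,"rx":0,"ry":0,"rz":0,"claw":0}]}}

```text
time: 13.72
position: [0.6013, -0.384, 0.0045]
tool_rot: [-3.141, 0.076, 0.0]
wrist_force: [-0.5, 0.0, -0.0]
finger_gap: 0.0142
gripper_force: 0.0
```

Run:
```python
from h import *
from cell import r
c=r.read_camera("scene");P=cloud(c)
cv2.imwrite("pics/s5.png",cv2.resize(c["image"][:,:,::-1][250:315,110:190],None,fx=8,fy=8,interpolation=cv2.INTER_CUBIC))
for i in ingots(c): print(i)
c=r.read_camera("top")
for i in ingots(c): print(i)
```

```text
(578.2, 373.4, 15.2, 'size', 102.1, 52.4, 'ztop', np.float64(21.6), 'slope', np.float64(7.2))
(409.5, 248.7, -13.3, 'size', 102.1, 52.3, 'ztop', np.float64(21.8), 'slope', np.float64(6.6))
```

View pics/s5.png

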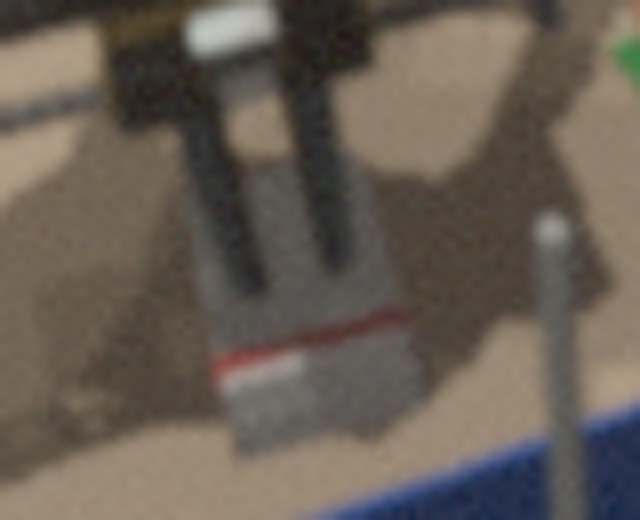

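Run:
```python
from h import *
from cell import r
for n in("scene","top"):
    c=r.read_camera(n);P=cloud(c)*1000;H=hsv(c)
    if n=="scene":
        for (u,v) in [(141,285),(139,281),(152,281),(147,290),(157,290),(137,275),(142,299),(158,297),(145,270),(146,280)]: print((u,v),np.round(np.nanmedian(P[v-1:v+2,u-1:u+2].reshape(-1,3),0),1),H[v,u])
    else:
        m=(P[...,2]>6)&(P[...,2]<45)&(np.abs(P[...,1]+382)<60)&(np.abs(P[...,0]-598)<90)
        for b,st in blobs(m,20): print(n,st,rect(P[b]/1000),np.nanmedian(P[b],0))
```

```text
(141, 285) [ 609.7 -396.    27. ] [ 8 15 70]
(139, 281) [ 589.9 -397.2   23.5] [ 0 11 71]
(152, 281) [ 605.3 -371.    25.6] [13 27 67]
(147, 290) [ 630.5 -387.2   27.6] [10 35 87]
(157, 290) [ 641.2 -367.9   28.5] [ 4 79 90]
(137, 275) [ 617.  -398.    62.7] [12 19 66]
(142, 299) [ 646.5 -402.    22.6] [ 19  19 110]
(158, 297) [ 648.1 -369.6   13.7] [23 11 94]
(145, 270) [ 614.7 -378.7   70.4] [11 51 55]
(146, 280) [ 590.8 -382.1   22.6] [25 19 80]
```

Emit:
{"api": "send_rows", "payload": {"steps": [{"tx":0,"ty":0,"tz":-0.2,"rx":0,"ry":0,"rz":0,"claw":0.15},{"tx":0,"ty":0,"tz":-0.5,"rx":0,"ry":0,"rz":0,"claw":0.15},{"tx":0,"ty":0,"tz":-0.8,"rx":0,"ry":0,"rz":0,"claw":0.15},{"tx":0,"ty":0,"tz":-0.8,"rx":0,"ry":0,"rz":0,"claw":0.15},{"tx":0,"ty":0,"tz":-0.8,"rx":0,"ry":0,"rz":0,"claw":0.15}]}}

```text
time: 14.33
position: [0.6023, -0.3848, 0.0866]
tool_rot: [3.139, -0.076, 0.005]
wrist_force: [0.2, 0.0, -1.1]
finger_gap: 0.0135
gripper_force: 0.0
```

Run:
```python
from h import *
from cell import r
s=r.read_state();print(s["position"],s["finger_gap"],s["gripper_force"])
c=r.read_camera("scene");P=cloud(c)*1000;H=hsv(c);np.savez("s6.npz",**c)
m=(np.abs(P[...,1]+384)<70)&(np.abs(P[...,0]-601)<70)&(P[...,2]>45)&(P[...,2]<200)
for b,st in blobs(m,10): print(st,np.round(np.nanpercentile(P[b],[1,50,99],axis=0),0).tolist())
p=P[m];
for z in range(45,130,8):
    g=(p[:,2]>=z)&(p[:,2]<z+8)
    if g.any(): print(z,g.sum(),np.round([p[g,0].min(),p[g,0].max(),p[g,1].min(),p[g,1].max()]))
cv2.imwrite("pics/s6.png",cv2.resize(c["image"][:,:,::-1][215:315,70:230],None,fx=5,fy=5,interpolation=cv2.INTER_CUBIC))
for i in ingots(c): print(i)
```

```text
[ 0.60231208 -0.3847506   0.08656935] 0.013460195336231148 0.0
[136 225  13  31 190] [[594.0, -378.0, 116.0], [619.0, -372.0, 158.0], [641.0, -358.0, 199.0]]
[116 229  20  30 196] [[590.0, -414.0, 115.0], [618.0, -398.0, 159.0], [640.0, -391.0, 200.0]]
109 12 [ 602.  621. -399. -371.]
117 29 [ 615.  622. -401. -369.]
125 34 [ 607.  621. -402. -369.]
```

View pics/s6.png

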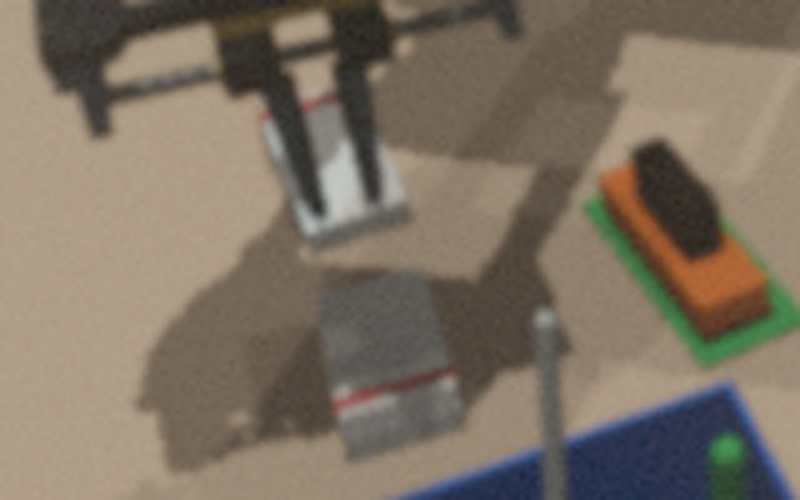

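The picture shows the fingertips at (315,210) and (375,195). Depth puts them at z≈110 while the reported TCP is at 87, so the tips sit about 22–24 mm above the reported TCP. The first closing therefore passed just above the ingot, which was not disturbed. I'll go lower and watch the force.

Emit:
{"api": "send_rows", "payload": {"steps": [{"tx":0,"ty":-0.01,"tz":0,"rx":0,"ry":0,"rz":0,"claw":0.9},{"tx":0,"ty":-0.01,"tz":0,"rx":0,"ry":0,"rz":0,"claw":0.9},{"tx":0,"ty":-0.01,"tz":0,"rx":0,"ry":0,"rz":0,"claw":0.9},{"tx":0,"ty":-0.01,"tz":0,"rx":0,"ry":0,"rz":0,"claw":0.9},{"tx":0,"ty":-0.01,"tz":0,"rx":0,"ry":0,"rz":0,"claw":0.9},{"tx":0,"ty":-0.01,"tz":0.3,"rx":0,"ry":0,"rz":0,"claw":0.9},{"tx":0,"ty":-0.01,"tz":0.6,"rx":0,"ry":0,"rz":0,"claw":0.9},{"tx":0,"ty":-0.01,"tz":0.82,"rx":0,"ry":0,"rz":0,"claw":0.9},{"tx":0,"ty":-0.01,"tz":0.82,"rx":0,"ry":0,"rz":0,"claw":0.9},{"tx":0,"ty":-0.01,"tz":0.82,"rx":0,"ry":0,"rz":0,"claw":0.9}]}}

```text
time: 15.22
position: [0.6008, -0.3826, 0.0019]
tool_rot: [-3.139, 0.076, 0.003]
wrist_force: [0.1, -0.1, 0.6]
finger_gap: 0.0773
gripper_force: 0.0
```

Emit:
{"api": "send_rows", "payload": {"steps": [{"tx":0,"ty":0,"tz":0.03,"rx":0,"ry":0,"rz":0,"claw":0.9},{"tx":0,"ty":0,"tz":0.06,"rx":0,"ry":0,"rz":0,"claw":0.9},{"tx":0,"ty":0,"tz":0.09,"rx":0,"ry":0,"rz":0,"claw":0.9},{"tx":0,"ty":0,"tz":0.12,"rx":0,"ry":0,"rz":0,"claw":0.9},{"tx":0,"ty":0,"tz":0.12,"rx":0,"ry":0,"rz":0,"claw":0.9},{"tx":0,"ty":0,"tz":0.12,"rx":0,"ry":0,"rz":0,"claw":0.9}]}}

```text
time: 15.72
position: [0.6014, -0.383, -0.0093]
tool_rot: [3.141, -0.076, 0.0]
wrist_force: [-0.5, 0.1, 0.6]
finger_gap: 0.0819
gripper_force: 0.0
```

Run:
```python
from h import *
from cell import r
c=r.read_camera("scene");P=cloud(c)*1000
print(r.read_state()["wrist_force"],r.read_state()["position"])
m=(np.abs(P[...,1]+384)<75)&(np.abs(P[...,0]-601)<35)&(P[...,2]>-5)&(P[...,2]<75)&(hsv(c)[...,2]<75)
p=P[m]
for z in range(-5,75,6):
    g=(p[:,2]>=z)&(p[:,2]<z+6)
    for sgn in(-1,1):
        k=g&(sgn*(p[:,1]+384)>0)
        if k.any(): print(z,sgn,k.sum(),np.round([p[k,0].min(),p[k,0].max(),p[k,1].min(),p[k,1].max()]))
cv2.imwrite("pics/s7.png",cv2.resize(c["image"][:,:,::-1][235:315,90:210],None,fx=6,fy=6,interpolation=cv2.INTER_CUBIC))
```

```text
[-0.42852166  0.11303716 -0.18031396] [ 0.60144626 -0.38304373 -0.00921819]
-5 -1 7 [ 572.  601. -435. -421.]
-5 1 25 [ 567.  619. -350. -309.]
1 -1 7 [ 567.  597. -435. -416.]
1 1 33 [ 567.  632. -354. -311.]
13 -1 4 [ 614.  617. -429. -425.]
13 1 4 [ 587.  619. -342. -338.]
19 -1 11 [ 584.  618. -433. -423.]
19 1 9 [ 600.  620. -342. -334.]
25 -1 14 [ 594.  618. -434. -423.]
25 1 10 [ 598.  622. -342. -334.]
31 -1 13 [ 605.  617. -434. -424.]
31 1 9 [ 611.  621. -342. -333.]
37 -1 12 [ 600.  617. -434. -423.]
37 1 11 [ 605.  622. -343. -334.]
43 -1 11 [ 610.  618. -434. -424.]
43 1 12 [ 612.  622. -342. -333.]
49 -1 12 [ 611.  617. -436. -426.]
49 1 9 [ 618.  622. -342. -332.]
55 -1 13 [ 612.  618. -435. -425.]
55 1 16 [ 617.  622. -342. -332.]
61 -1 15 [ 613.  617. -436. -424.]
61 1 8 [ 618.  621. -342. -332.]
67 -1 23 [ 586.  616. -435. -424.]
67 1 19 [ 592.  621. -342. -332.]
73 -1 5 [ 606.  619. -436. -424.]
73 1 5 [ 595.  621. -342. -333.]
```

View pics/s7.png

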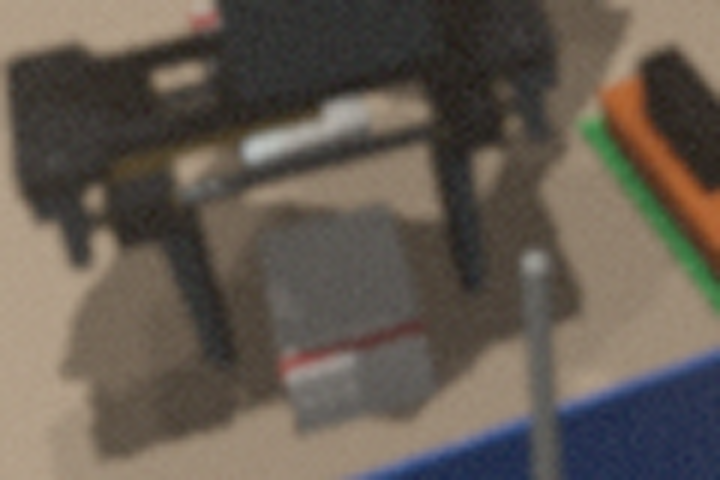

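The tips at (222,355) and (472,280) stand at z≈14 with the TCP reported at −9, confirming a 23 mm offset. I'll lower 10 mm more and close.

Emit:
{"api": "send_rows", "payload": {"steps": [{"tx":0,"ty":0,"tz":0.05,"rx":0,"ry":0,"rz":0,"claw":0.9},{"tx":0,"ty":0,"tz":0.09,"rx":0,"ry":0,"rz":0,"claw":0.9},{"tx":0,"ty":0,"tz":0.09,"rx":0,"ry":0,"rz":0,"claw":0.9},{"tx":0,"ty":0,"tz":0.09,"rx":0,"ry":0,"rz":0,"claw":0},{"tx":0,"ty":0,"tz":0.09,"rx":0,"ry":0,"rz":0,"claw":0},{"tx":0,"ty":0,"tz":0.09,"rx":0,"ry":0,"rz":0,"claw":0},{"tx":0,"ty":0,"tz":0.09,"rx":0,"ry":0,"rz":0,"claw":0},{"tx":0,"ty":0,"tz":0.09,"rx":0,"ry":0,"rz":0,"claw":0},{"tx":0,"ty":0,"tz":0.09,"rx":0,"ry":0,"rz":0,"claw":0},{"tx":0,"ty":0,"tz":0.09,"rx":0,"ry":0,"rz":0,"claw":0}]}}

```text
time: 16.6
position: [0.6015, -0.3831, -0.0183]
tool_rot: [3.14, -0.076, 0.0]
wrist_force: [-0.7, -1.1, 1.6]
finger_gap: 0.0497
gripper_force: 55.0
```

Emit:
{"api": "send_rows", "payload": {"steps": [{"tx":0,"ty":0,"tz":0,"rx":0,"ry":0,"rz":0,"claw":0},{"tx":0,"ty":0,"tz":0,"rx":0,"ry":0,"rz":0,"claw":0}]}}

```text
time: 16.77
position: [0.6015, -0.3832, -0.0183]
tool_rot: [3.14, -0.076, 0.0]
wrist_force: [0.0, -0.9, 1.7]
finger_gap: 0.0495
gripper_force: 55.0
```

Run:
```python
from h import *
e=np.array([np.cos(np.radians(15.5)),np.sin(np.radians(15.5))])
p=lambda s:tuple(np.array([521.5,10.7])+s*e)
plan([(601.5,-383,75,-2.8,"up"),(*p(4),75,15.5,"over"),(*p(4),5,15.5,"dn")])
```

```text
t 16.8 now [ 601.5 -383.2  -18.3] yaw -2.8 q6 0.97 gap 0.0495
up 1/1 t [ 0.    -0.001 -0.933] r [ 0. -0.  0.] rows>= 3
over 1/4 t [-0.238 -0.977 -0.   ] r [ 0.    -0.    -0.053] rows>= 3
over 2/4 t [-0.159 -0.992 -0.   ] r [ 0.    -0.    -0.053] rows>= 3
over 3/4 t [-8.000e-02 -1.002e+00 -1.000e-03] r [ 0.    -0.    -0.053] rows>= 3
over 4/4 t [ 0.    -1.005 -0.   ] r [ 0.    -0.    -0.053] rows>= 3
dn 1/1 t [-0.    -0.001  0.7  ] r [ 0. -0. -0.] rows>= 2
```

Emit:
{"api": "send_rows", "payload": {"steps": [{"tx":0,"ty":0,"tz":-0.3,"rx":0,"ry":0,"rz":0,"claw":0},{"tx":0,"ty":0,"tz":-0.6,"rx":0,"ry":0,"rz":0,"claw":0},{"tx":0,"ty":0,"tz":-0.933,"rx":0,"ry":0,"rz":0,"claw":0},{"tx":0,"ty":0,"tz":-0.933,"rx":0,"ry":0,"rz":0,"claw":0},{"tx":0,"ty":0,"tz":-0.933,"rx":0,"ry":0,"rz":0,"claw":0}]}}

```text
time: 17.18
position: [0.6022, -0.3836, 0.0766]
tool_rot: [3.139, -0.076, 0.004]
wrist_force: [0.0, 0.6, -3.7]
finger_gap: 0.0497
gripper_force: 55.0
```

Emit:
{"api": "send_rows", "payload": {"steps": [{"tx":-0.06,"ty":-0.25,"tz":0,"rx":0,"ry":0,"rz":-0.02,"claw":0},{"tx":-0.12,"ty":-0.5,"tz":0,"rx":0,"ry":0,"rz":-0.03,"claw":0},{"tx":-0.18,"ty":-0.75,"tz":0,"rx":0,"ry":0,"rz":-0.053,"claw":0},{"tx":-0.238,"ty":-0.977,"tz":0,"rx":0,"ry":0,"rz":-0.053,"claw":0},{"tx":-0.238,"ty":-0.977,"tz":0,"rx":0,"ry":0,"rz":-0.053,"claw":0}]}}

```text
time: 17.6
position: [0.5799, -0.2793, 0.0729]
tool_rot: [-3.137, -0.053, 0.007]
wrist_force: [0.6, -0.1, -3.6]
finger_gap: 0.0499
gripper_force: 55.0
```

Emit:
{"api": "send_rows", "payload": {"steps": [{"tx":-0.04,"ty":-0.25,"tz":0,"rx":0,"ry":0,"rz":-0.02,"claw":0},{"tx":-0.08,"ty":-0.5,"tz":0,"rx":0,"ry":0,"rz":-0.03,"claw":0},{"tx":-0.12,"ty":-0.75,"tz":0,"rx":0,"ry":0,"rz":-0.053,"claw":0},{"tx":-0.159,"ty":-0.992,"tz":0,"rx":0,"ry":0,"rz":-0.053,"claw":0},{"tx":-0.159,"ty":-0.992,"tz":0,"rx":0,"ry":0,"rz":-0.053,"claw":0}]}}

```text
time: 18.02
position: [0.5608, -0.1813, 0.0733]
tool_rot: [-3.134, -0.177, 0.007]
wrist_force: [0.7, 0.5, -4.0]
finger_gap: 0.0497
gripper_force: 55.0
```

Emit:
{"api": "send_rows", "payload": {"steps": [{"tx":-0.02,"ty":-0.25,"tz":0,"rx":0,"ry":0,"rz":-0.02,"claw":0},{"tx":-0.04,"ty":-0.5,"tz":0,"rx":0,"ry":0,"rz":-0.03,"claw":0},{"tx":-0.06,"ty":-0.75,"tz":0,"rx":0,"ry":0,"rz":-0.053,"claw":0},{"tx":-0.08,"ty":-1,"tz":0,"rx":0,"ry":0,"rz":-0.053,"claw":0},{"tx":-0.08,"ty":-1,"tz":0,"rx":0,"ry":0,"rz":-0.053,"claw":0}]}}

```text
time: 18.43
position: [0.542, -0.0835, 0.0735]
tool_rot: [-3.125, -0.301, 0.006]
wrist_force: [0.3, -0.6, -2.2]
finger_gap: 0.0498
gripper_force: 55.0
```

Emit:
{"api": "send_rows", "payload": {"steps": [{"tx":0,"ty":-0.25,"tz":0,"rx":0,"ry":0,"rz":-0.02,"claw":0},{"tx":0,"ty":-0.5,"tz":0,"rx":0,"ry":0,"rz":-0.03,"claw":0},{"tx":0,"ty":-0.75,"tz":0,"rx":0,"ry":0,"rz":-0.053,"claw":0},{"tx":0,"ty":-1,"tz":0,"rx":0,"ry":0,"rz":-0.053,"claw":0},{"tx":0,"ty":-1,"tz":0,"rx":0,"ry":0,"rz":-0.053,"claw":0},{"tx":0,"ty":-1,"tz":0,"rx":0,"ry":0,"rz":-0.053,"claw":0},{"tx":0,"ty":-1,"tz":0,"rx":0,"ry":0,"rz":-0.053,"claw":0}]}}

```text
time: 19.02
position: [0.5253, 0.0106, 0.0742]
tool_rot: [-3.113, -0.423, 0.001]
wrist_force: [-1.6, -0.3, -3.6]
finger_gap: 0.0496
gripper_force: 55.0
```

```bash
cat >> h.py <<'E'
def heldbottom(c,x,y,rad=70):
    """lowest visible z of white/red things near x,y above the bench"""
    P=cloud(c)*1000;H=hsv(c);m=(np.hypot(P[...,0]-x,P[...,1]-y)<rad)&(P[...,2]>60)&(P[...,2]<140)&(H[...,2]>90)&(H[...,1]<80)
    return m.sum(),np.round(np.nanpercentile(P[m],[1,50,99],axis=0),0).tolist() if m.any() else None
E
python3 - <<'E'
from h import *
from cell import r
s=r.read_state();c=r.read_camera("scene");print(heldbottom(c,*np.array(s["position"][:2])*1000))
e=np.array([np.cos(np.radians(15.5)),np.sin(np.radians(15.5))])
p=lambda s:tuple(np.array([521.5,10.7])+s*e)
plan([(*p(4),5,15.5,"dn")])
E
```

```text
(np.int64(218), [[480.0, -28.0, 95.0], [567.0, 21.0, 113.0], [577.0, 49.0, 132.0]])
t 19.1 now [525.5  10.3  74.4] yaw 15.4 q6 1.21 gap 0.0496
dn 1/1 t [ 0.003 -0.014  0.694] r [-0.     0.    -0.001] rows>= 2
```

Emit:
{"api": "send_rows", "payload": {"steps": [{"tx":0,"ty":-0.014,"tz":0.25,"rx":0,"ry":0,"rz":0,"claw":0},{"tx":0,"ty":-0.014,"tz":0.5,"rx":0,"ry":0,"rz":0,"claw":0},{"tx":0,"ty":-0.014,"tz":0.6,"rx":0,"ry":0,"rz":0,"claw":0},{"tx":0,"ty":-0.014,"tz":0.66,"rx":0,"ry":0,"rz":0,"claw":0},{"tx":0,"ty":-0.014,"tz":0.695,"rx":0,"ry":0,"rz":0,"claw":0},{"tx":0,"ty":-0.014,"tz":0.695,"rx":0,"ry":0,"rz":0,"claw":0},{"tx":0,"ty":-0.014,"tz":0.695,"rx":0,"ry":0,"rz":0,"claw":0},{"tx":0,"ty":-0.014,"tz":0.695,"rx":0,"ry":0,"rz":0,"claw":0}]}}

```text
time: 19.73
position: [0.5256, 0.0123, 0.0062]
tool_rot: [3.113, 0.422, 0.002]
wrist_force: [-0.3, -0.2, -2.8]
finger_gap: 0.0495
gripper_force: 55.0
```

Emit:
{"api": "send_rows", "payload": {"steps": [{"tx":0,"ty":0,"tz":0,"rx":0,"ry":0,"rz":0,"claw":0.75},{"tx":0,"ty":0,"tz":0,"rx":0,"ry":0,"rz":0,"claw":0.75},{"tx":0,"ty":0,"tz":0,"rx":0,"ry":0,"rz":0,"claw":0.75},{"tx":0,"ty":0,"tz":0,"rx":0,"ry":0,"rz":0,"claw":0.75},{"tx":0,"ty":0,"tz":-0.3,"rx":0,"ry":0,"rz":0,"claw":0.75},{"tx":0,"ty":0,"tz":-0.6,"rx":0,"ry":0,"rz":0,"claw":0.75},{"tx":0,"ty":0,"tz":-0.9,"rx":0,"ry":0,"rz":0,"claw":0.75},{"tx":0,"ty":0,"tz":-0.9,"rx":0,"ry":0,"rz":0,"claw":0.75},{"tx":0,"ty":0,"tz":-0.9,"rx":0,"ry":0,"rz":0,"claw":0.75}]}}

```text
time: 20.48
position: [0.5261, 0.0124, 0.0969]
tool_rot: [3.112, 0.423, 0.005]
wrist_force: [0.5, -0.2, -0.3]
finger_gap: 0.0682
gripper_force: 0.0
```

Run:
```python
from h import *
a=np.radians(183.4);D=(446.9+4*np.cos(a),-377.4+4*np.sin(a));print(D)
plan([(*D,90,3.4,"over"),(*D,-10,3.4,"dn")])
```

```text
(np.float64(442.9070406883049), np.float64(-377.63722549430383))
t 20.5 now [526.1  12.4  96.9] yaw 15.5 q6 1.21 gap 0.0682
over 1/4 t [-0.46   0.884  0.017] r [ 0.    -0.001  0.035] rows>= 3
over 2/4 t [-0.414  0.907  0.018] r [ 0.    -0.     0.035] rows>= 3
over 3/4 t [-0.365  0.928  0.017] r [ 0.    -0.001  0.035] rows>= 3
over 4/4 t [-0.316  0.946  0.018] r [ 0.001 -0.     0.035] rows>= 3
dn 1/2 t [-0.   0.   0.5] r [-0. -0.  0.] rows>= 2
dn 2/2 t [-0.   0.   0.5] r [-0. -0.  0.] rows>= 2
```

Emit:
{"api": "send_rows", "payload": {"steps": [{"tx":-0.46,"ty":0.884,"tz":0.017,"rx":0,"ry":0,"rz":0.035,"claw":0.9},{"tx":-0.46,"ty":0.884,"tz":0.017,"rx":0,"ry":0,"rz":0.035,"claw":0.9},{"tx":-0.46,"ty":0.884,"tz":0.017,"rx":0,"ry":0,"rz":0.035,"claw":0.9},{"tx":-0.46,"ty":0.884,"tz":0.017,"rx":0,"ry":0,"rz":0.035,"claw":0.9}]}}

```text
time: 20.82
position: [0.5029, -0.0879, 0.0925]
tool_rot: [-3.123, -0.336, 0.003]
wrist_force: [0.3, 0.4, -0.1]
finger_gap: 0.082
gripper_force: 0.0
```

Emit:
{"api": "send_rows", "payload": {"steps": [{"tx":-0.414,"ty":0.907,"tz":0.018,"rx":0,"ry":0,"rz":0.035,"claw":0.9},{"tx":-0.414,"ty":0.907,"tz":0.018,"rx":0,"ry":0,"rz":0.035,"claw":0.9},{"tx":-0.414,"ty":0.907,"tz":0.018,"rx":0,"ry":0,"rz":0.035,"claw":0.9},{"tx":-0.414,"ty":0.907,"tz":0.018,"rx":0,"ry":0,"rz":0.035,"claw":0.9}]}}

```text
time: 21.15
position: [0.4825, -0.1852, 0.0909]
tool_rot: [-3.131, -0.254, 0.002]
wrist_force: [-0.0, 0.7, 0.1]
finger_gap: 0.0821
gripper_force: 0.0
```

Emit:
{"api": "send_rows", "payload": {"steps": [{"tx":-0.365,"ty":0.928,"tz":0.017,"rx":0,"ry":0,"rz":0.035,"claw":0.9},{"tx":-0.365,"ty":0.928,"tz":0.017,"rx":0,"ry":0,"rz":0.035,"claw":0.9},{"tx":-0.365,"ty":0.928,"tz":0.017,"rx":0,"ry":0,"rz":0.035,"claw":0.9},{"tx":-0.365,"ty":0.928,"tz":0.017,"rx":0,"ry":0,"rz":0.035,"claw":0.9}]}}

```text
time: 21.48
position: [0.4621, -0.2826, 0.0892]
tool_rot: [3.137, 0.172, -0.001]
wrist_force: [-0.8, -0.4, -0.5]
finger_gap: 0.082
gripper_force: 0.0
```

Emit:
{"api": "send_rows", "payload": {"steps": [{"tx":-0.316,"ty":0.946,"tz":0.018,"rx":0,"ry":0,"rz":0.035,"claw":0.9},{"tx":-0.316,"ty":0.946,"tz":0.018,"rx":0,"ry":0,"rz":0.035,"claw":0.9},{"tx":-0.316,"ty":0.946,"tz":0.018,"rx":0,"ry":0,"rz":0.035,"claw":0.9},{"tx":-0.316,"ty":0.946,"tz":0.018,"rx":0,"ry":0,"rz":0.035,"claw":0.9},{"tx":-0.316,"ty":0.946,"tz":0.018,"rx":0,"ry":0,"rz":0.035,"claw":0.9},{"tx":-0.316,"ty":0.946,"tz":0.018,"rx":0,"ry":0,"rz":0.035,"claw":0.9},{"tx":-0.316,"ty":0.946,"tz":0.018,"rx":0,"ry":0,"rz":0.035,"claw":0.9}]}}

```text
time: 22.07
position: [0.442, -0.3758, 0.088]
tool_rot: [-3.139, -0.096, 0.001]
wrist_force: [-0.5, -0.6, 0.0]
finger_gap: 0.0821
gripper_force: 0.0
```

Run:
```python
from h import *
from cell import r
for n in("top","scene"):
    c=r.read_camera(n);P=cloud(c);H=hsv(c);h,s,v=H[...,0],H[...,1],H[...,2];z=P[...,2]*1000;print(n);scr(c)
    for i in ingots(c): print(i)
    # stack top: white pixels over plate with z>34
    m=(np.hypot(P[...,0]-.5215,P[...,1]-.0107)<.085)&(z>34.5)&((s<80)&(v>80)|((h<6)|(h>172))&(s>120))
    for b,st in blobs(m,60): q,k=onplane(c,b,P);print("stack",rect(q),"z",round(q[:,2].mean()*1000,1),k)
plan([(442.9,-377.6,-10,3.4,"dn")])
```

```text
top
orange (576.5, -216.3, 118.8, 36.7, 6.2) 0.0256 n 368
(578.7, 373.5, 15.3, 'size', 101.0, 52.7, 'ztop', np.float64(21.7), 'slope', np.float64(7.0))
(410.5, 248.4, -13.4, 'size', 100.2, 52.2, 'ztop', np.float64(22.1), 'slope', np.float64(6.8))
stack (522.0, 12.3, 99.2, 51.1, 15.0) z 44.0 [ 0.11449921  0.02227436 -0.01601987]
scene
stack (533.2, 9.8, 117.8, 64.9, 11.8) z 45.6 [ 0.10267213  0.04234389 -0.00977495]
t 22.2 now [ 442.1 -376.3   88.3] yaw 3.5 q6 0.70 gap 0.0824
dn 1/1 t [0.007 0.014 0.983] r [-0.     0.     0.001] rows>= 3
```

The scraper was nudged to (576,−216), about 23 mm off the mat's centre. I'll re-park it at the end. Now picking up ingot D.

Emit:
{"api": "send_rows", "payload": {"steps": [{"tx":0.005,"ty":0.012,"tz":0.3,"rx":0,"ry":0,"rz":0,"claw":0.9},{"tx":0.005,"ty":0.012,"tz":0.6,"rx":0,"ry":0,"rz":0,"claw":0.9},{"tx":0.005,"ty":0.012,"tz":0.85,"rx":0,"ry":0,"rz":0,"claw":0.9},{"tx":0.005,"ty":0.012,"tz":0.95,"rx":0,"ry":0,"rz":0,"claw":0.9},{"tx":0.005,"ty":0.012,"tz":1,"rx":0,"ry":0,"rz":0,"claw":0.9},{"tx":0.005,"ty":0.012,"tz":1,"rx":0,"ry":0,"rz":0,"claw":0.9}]}}

```text
time: 22.67
position: [0.4424, -0.3783, -0.0119]
tool_rot: [-3.139, -0.095, 0.001]
wrist_force: [-0.4, -0.3, 0.3]
finger_gap: 0.0822
gripper_force: 0.0
```

Emit:
{"api": "send_rows", "payload": {"steps": [{"tx":0,"ty":0,"tz":0.06,"rx":0,"ry":0,"rz":0,"claw":0.9},{"tx":0,"ty":0,"tz":0.06,"rx":0,"ry":0,"rz":0,"claw":0.9},{"tx":0,"ty":0,"tz":0.06,"rx":0,"ry":0,"rz":0,"claw":0},{"tx":0,"ty":0,"tz":0.06,"rx":0,"ry":0,"rz":0,"claw":0},{"tx":0,"ty":0,"tz":0.06,"rx":0,"ry":0,"rz":0,"claw":0},{"tx":0,"ty":0,"tz":0.06,"rx":0,"ry":0,"rz":0,"claw":0},{"tx":0,"ty":0,"tz":0.06,"rx":0,"ry":0,"rz":0,"claw":0},{"tx":0,"ty":0,"tz":0.06,"rx":0,"ry":0,"rz":0,"claw":0},{"tx":0,"ty":0,"tz":0.06,"rx":0,"ry":0,"rz":0,"claw":0},{"tx":0,"ty":0,"tz":0.06,"rx":0,"ry":0,"rz":0,"claw":0}]}}

```text
time: 23.5
position: [0.4424, -0.3789, -0.0174]
tool_rot: [3.14, 0.094, 0.0]
wrist_force: [-1.1, 0.2, 6.2]
finger_gap: 0.0494
gripper_force: 55.0
```

Run:
```python
from h import *
e=np.array([np.cos(np.radians(15.5)),np.sin(np.radians(15.5))])
p=lambda s:tuple(np.array([521.5,10.7])+s*e)
plan([(442.9,-377.6,80,3.4,"up"),(*p(-4),80,15.5,"over",6.87),(*p(-4),28,15.5,"dn",6.87)])
```

```text
t 23.5 now [ 442.4 -378.9  -17.4] yaw 3.4 q6 0.70 gap 0.0494
up 1/1 t [ 0.006 -0.012 -0.974] r [ 0. -0.  0.] rows>= 3
over 1/4 t [ 0.244 -0.955 -0.   ] r [ 0.002  0.02  -0.035] rows>= 3
over 2/4 t [ 0.294 -0.941  0.011] r [ 0.002  0.02  -0.035] rows>= 3
over 3/4 t [ 0.343 -0.924  0.023] r [ 0.002  0.02  -0.035] rows>= 3
over 4/4 t [ 0.39  -0.906  0.036] r [ 0.003  0.02  -0.035] rows>= 3
dn 1/1 t [-0.063  0.001  0.516] r [-0. -0. -0.] rows>= 2
```

Emit:
{"api": "send_rows", "payload": {"steps": [{"tx":0.006,"ty":-0.012,"tz":-0.3,"rx":0,"ry":0,"rz":0,"claw":0},{"tx":0.006,"ty":-0.012,"tz":-0.6,"rx":0,"ry":0,"rz":0,"claw":0},{"tx":0.006,"ty":-0.012,"tz":-0.974,"rx":0,"ry":0,"rz":0,"claw":0},{"tx":0.006,"ty":-0.012,"tz":-0.974,"rx":0,"ry":0,"rz":0,"claw":0},{"tx":0.006,"ty":-0.012,"tz":-0.974,"rx":0,"ry":0,"rz":0,"claw":0}]}}

```text
time: 23.92
position: [0.4437, -0.3784, 0.0813]
tool_rot: [3.138, 0.094, 0.004]
wrist_force: [0.2, 0.6, -3.5]
finger_gap: 0.0498
gripper_force: 55.0
```

Emit:
{"api": "send_rows", "payload": {"steps": [{"tx":0.06,"ty":-0.25,"tz":0,"rx":0,"ry":0.01,"rz":-0.02,"claw":0},{"tx":0.12,"ty":-0.5,"tz":0,"rx":0,"ry":0.02,"rz":-0.035,"claw":0},{"tx":0.18,"ty":-0.75,"tz":0,"rx":0.002,"ry":0.02,"rz":-0.035,"claw":0},{"tx":0.244,"ty":-0.955,"tz":0,"rx":0.002,"ry":0.02,"rz":-0.035,"claw":0},{"tx":0.244,"ty":-0.955,"tz":0,"rx":0.002,"ry":0.02,"rz":-0.035,"claw":0}]}}

```text
time: 24.33
position: [0.4605, -0.2764, 0.0781]
tool_rot: [-3.129, -0.178, -0.042]
wrist_force: [-0.0, -0.0, -2.3]
finger_gap: 0.0496
gripper_force: 55.0
```

Emit:
{"api": "send_rows", "payload": {"steps": [{"tx":0.07,"ty":-0.25,"tz":0.003,"rx":0,"ry":0.01,"rz":-0.02,"claw":0},{"tx":0.14,"ty":-0.5,"tz":0.006,"rx":0,"ry":0.02,"rz":-0.035,"claw":0},{"tx":0.22,"ty":-0.75,"tz":0.01,"rx":0.002,"ry":0.02,"rz":-0.035,"claw":0},{"tx":0.294,"ty":-0.941,"tz":0.011,"rx":0.002,"ry":0.02,"rz":-0.035,"claw":0},{"tx":0.294,"ty":-0.941,"tz":0.011,"rx":0.002,"ry":0.02,"rz":-0.035,"claw":0}]}}

```text
time: 24.75
position: [0.4794, -0.1806, 0.0784]
tool_rot: [-3.119, -0.26, -0.09]
wrist_force: [-0.5, 0.2, -1.8]
finger_gap: 0.0498
gripper_force: 55.0
```

Emit:
{"api": "send_rows", "payload": {"steps": [{"tx":0.08,"ty":-0.25,"tz":0.006,"rx":0,"ry":0.01,"rz":-0.02,"claw":0},{"tx":0.17,"ty":-0.5,"tz":0.012,"rx":0,"ry":0.02,"rz":-0.035,"claw":0},{"tx":0.26,"ty":-0.75,"tz":0.018,"rx":0.002,"ry":0.02,"rz":-0.035,"claw":0},{"tx":0.343,"ty":-0.924,"tz":0.023,"rx":0.002,"ry":0.02,"rz":-0.035,"claw":0},{"tx":0.343,"ty":-0.924,"tz":0.023,"rx":0.002,"ry":0.02,"rz":-0.035,"claw":0}]}}

```text
time: 25.17
position: [0.4985, -0.0846, 0.0786]
tool_rot: [-3.107, -0.342, -0.137]
wrist_force: [-0.4, -0.4, -2.0]
finger_gap: 0.0494
gripper_force: 55.0
```

Emit:
{"api": "send_rows", "payload": {"steps": [{"tx":0.1,"ty":-0.25,"tz":0.009,"rx":0,"ry":0.01,"rz":-0.02,"claw":0},{"tx":0.2,"ty":-0.5,"tz":0.018,"rx":0,"ry":0.02,"rz":-0.035,"claw":0},{"tx":0.3,"ty":-0.75,"tz":0.027,"rx":0.003,"ry":0.02,"rz":-0.035,"claw":0},{"tx":0.39,"ty":-0.906,"tz":0.036,"rx":0.003,"ry":0.02,"rz":-0.035,"claw":0},{"tx":0.39,"ty":-0.906,"tz":0.036,"rx":0.003,"ry":0.02,"rz":-0.035,"claw":0},{"tx":0.39,"ty":-0.906,"tz":0.036,"rx":0.003,"ry":0.02,"rz":-0.035,"claw":0},{"tx":0.39,"ty":-0.906,"tz":0.036,"rx":0.003,"ry":0.02,"rz":-0.035,"claw":0}]}}

```text
time: 25.75
position: [0.5172, 0.009, 0.0792]
tool_rot: [-3.091, -0.42, -0.184]
wrist_force: [0.4, 0.4, -2.5]
finger_gap: 0.0496
gripper_force: 55.0
```

Run:
```python
from h import *
from cell import r
s=r.read_state();c=r.read_camera("scene");print(heldbottom(c,*np.array(s["position"][:2])*1000))
e=np.array([np.cos(np.radians(15.5)),np.sin(np.radians(15.5))])
p=lambda s:tuple(np.array([521.6,11.3])+s*e)
plan([(*p(-2),60,15.5,"dn",6.87),(*p(-2),28,15.5,"dn",6.87)])
```

```text
(np.int64(334), [[487.0, -10.0, 101.0], [549.0, 15.0, 119.0], [572.0, 46.0, 127.0]])
t 25.8 now [517.2   8.9  79.3] yaw 15.4 q6 1.12 gap 0.0498
dn 1/1 t [ 0.006 -0.011  0.195] r [-0.001  0.    -0.001] rows>= 1
dn 1/1 t [-0.039 -0.001  0.318] r [0. 0. 0.] rows>= 1
```

Emit:
{"api": "send_rows", "payload": {"steps": [{"tx":0.0,"ty":-0.012,"tz":0.2,"rx":0,"ry":0,"rz":0,"claw":0},{"tx":-0.01,"ty":-0.012,"tz":0.35,"rx":0,"ry":0,"rz":0,"claw":0},{"tx":-0.02,"ty":-0.012,"tz":0.45,"rx":0,"ry":0,"rz":0,"claw":0},{"tx":-0.033,"ty":-0.012,"tz":0.515,"rx":0,"ry":0,"rz":0,"claw":0},{"tx":-0.033,"ty":-0.012,"tz":0.515,"rx":0,"ry":0,"rz":0,"claw":0},{"tx":-0.033,"ty":-0.012,"tz":0.515,"rx":0,"ry":0,"rz":0,"claw":0},{"tx":-0.033,"ty":-0.012,"tz":0.515,"rx":0,"ry":0,"rz":0,"claw":0}]}}

```text
time: 26.38
position: [0.5204, 0.0114, 0.0289]
tool_rot: [-3.091, -0.419, -0.187]
wrist_force: [-0.4, -0.4, -2.5]
finger_gap: 0.0494
gripper_force: 55.0
```

Emit:
{"api": "send_rows", "payload": {"steps": [{"tx":0,"ty":0,"tz":0,"rx":0,"ry":0,"rz":0,"claw":0.75},{"tx":0,"ty":0,"tz":0,"rx":0,"ry":0,"rz":0,"claw":0.75},{"tx":0,"ty":0,"tz":0,"rx":0,"ry":0,"rz":0,"claw":0.75},{"tx":0,"ty":0,"tz":0,"rx":0,"ry":0,"rz":0,"claw":0.75},{"tx":0,"ty":0,"tz":-0.3,"rx":0,"ry":0,"rz":0,"claw":0.75},{"tx":0,"ty":0,"tz":-0.6,"rx":0,"ry":0,"rz":0,"claw":0.75},{"tx":0,"ty":0,"tz":-0.8,"rx":0,"ry":-0.08,"rz":0,"claw":0.75},{"tx":0,"ty":0,"tz":-0.8,"rx":0,"ry":-0.08,"rz":0,"claw":0.75},{"tx":0,"ty":0,"tz":-0.8,"rx":0,"ry":-0.08,"rz":0,"claw":0.75}]}}

```text
time: 27.13
position: [0.5131, 0.0092, 0.1095]
tool_rot: [3.112, 0.424, 0.005]
wrist_force: [0.2, 0.2, 0.1]
finger_gap: 0.0682
gripper_force: 0.0
```

Run:
```python
from h import *
a=np.radians(15.3);A=(579+4*np.cos(a),373.6+4*np.sin(a));print(A)
plan([(*A,90,15.3,"over"),(*A,-18,15.3,"dn")])
```

```text
(np.float64(582.8582296738311), np.float64(374.6554921998615))
t 27.1 now [513.1   9.2 109.5] yaw 15.5 q6 1.20 gap 0.0682
over 1/4 t [ 0.412 -0.834  0.049] r [ 0.    -0.001  0.001] rows>= 3
over 2/4 t [ 0.411 -0.834  0.049] r [ 0. -0.  0.] rows>= 3
over 3/4 t [ 0.411 -0.835  0.049] r [ 0.    -0.001  0.001] rows>= 3
over 4/4 t [ 0.41  -0.835  0.048] r [ 0.001 -0.     0.   ] rows>= 3
dn 1/2 t [0.   0.   0.54] r [-0. -0.  0.] rows>= 2
dn 2/2 t [0.    0.001 0.54 ] r [-0. -0.  0.] rows>= 2
```

Emit:
{"api": "send_rows", "payload": {"steps": [{"tx":0.411,"ty":-0.834,"tz":0.049,"rx":0,"ry":0,"rz":0,"claw":0.9},{"tx":0.411,"ty":-0.834,"tz":0.049,"rx":0,"ry":0,"rz":0,"claw":0.9},{"tx":0.411,"ty":-0.834,"tz":0.049,"rx":0,"ry":0,"rz":0,"claw":0.9},{"tx":0.411,"ty":-0.834,"tz":0.049,"rx":0,"ry":0,"rz":0,"claw":0.9}]}}

```text
time: 27.47
position: [0.5278, 0.103, 0.102]
tool_rot: [-3.11, -0.428, -0.001]
wrist_force: [0.1, -0.4, -0.9]
finger_gap: 0.0817
gripper_force: 0.0
```

Emit:
{"api": "send_rows", "payload": {"steps": [{"tx":0.411,"ty":-0.834,"tz":0.049,"rx":0,"ry":0,"rz":0,"claw":0.9},{"tx":0.411,"ty":-0.834,"tz":0.049,"rx":0,"ry":0,"rz":0,"claw":0.9},{"tx":0.411,"ty":-0.834,"tz":0.049,"rx":0,"ry":0,"rz":0,"claw":0.9},{"tx":0.411,"ty":-0.834,"tz":0.049,"rx":0,"ry":0,"rz":0,"claw":0.9}]}}

```text
time: 27.8
position: [0.5453, 0.1935, 0.0973]
tool_rot: [-3.111, -0.427, -0.0]
wrist_force: [-0.8, -0.6, 0.7]
finger_gap: 0.0821
gripper_force: 0.0
```

Emit:
{"api": "send_rows", "payload": {"steps": [{"tx":0.411,"ty":-0.834,"tz":0.049,"rx":0,"ry":0,"rz":0,"claw":0.9},{"tx":0.411,"ty":-0.834,"tz":0.049,"rx":0,"ry":0,"rz":0,"claw":0.9},{"tx":0.411,"ty":-0.834,"tz":0.049,"rx":0,"ry":0,"rz":0,"claw":0.9},{"tx":0.411,"ty":-0.834,"tz":0.049,"rx":0,"ry":0,"rz":0,"claw":0.9}]}}

```text
time: 28.13
position: [0.5629, 0.2842, 0.0925]
tool_rot: [-3.111, -0.426, -0.001]
wrist_force: [-0.6, -0.5, 0.3]
finger_gap: 0.0819
gripper_force: 0.0
```

Emit:
{"api": "send_rows", "payload": {"steps": [{"tx":0.411,"ty":-0.834,"tz":0.049,"rx":0,"ry":0,"rz":0,"claw":0.9},{"tx":0.411,"ty":-0.834,"tz":0.049,"rx":0,"ry":0,"rz":0,"claw":0.9},{"tx":0.411,"ty":-0.834,"tz":0.049,"rx":0,"ry":0,"rz":0,"claw":0.9},{"tx":0.411,"ty":-0.834,"tz":0.049,"rx":0,"ry":0,"rz":0,"claw":0.9},{"tx":0.411,"ty":-0.834,"tz":0.049,"rx":0,"ry":0,"rz":0,"claw":0.9},{"tx":0.411,"ty":-0.834,"tz":0.049,"rx":0,"ry":0,"rz":0,"claw":0.9},{"tx":0.411,"ty":-0.834,"tz":0.049,"rx":0,"ry":0,"rz":0,"claw":0.9}]}}

```text
time: 28.72
position: [0.5803, 0.3725, 0.0886]
tool_rot: [-3.113, -0.421, 0.0]
wrist_force: [0.7, -0.4, 0.7]
finger_gap: 0.0822
gripper_force: 0.0
```

```bash
cat >> h.py <<'E'
def stack(c,zmin):
    P=cloud(c);H=hsv(c);h,s,v=H[...,0],H[...,1],H[...,2];z=P[...,2]*1000
    m=(np.hypot(P[...,0]-.5215,P[...,1]-.0107)<.085)&(z>zmin)&(z<zmin+40)&((s<80)&(v>80)|((h<6)|(h>172))&(s>120))
    for b,st in blobs(m,60): q,k=onplane(c,b,P);print("stack",rect(q),"z",round(q[:,2].mean()*1000,1),"slope deg",np.round(np.degrees(k[:2]),1))
E
python3 - <<'E'
from h import *
from cell import r
c=r.read_camera("top");stack(c,52);scr(c)
for i in ingots(c): print(i)
plan([(582.9,374.6,-18,15.3,"dn")])
E
```

```text
stack (520.8, 12.1, 100.4, 50.5, 15.2) z 65.7 slope deg [ 0.4 -1.2]
orange (576.2, -216.0, 118.0, 36.1, 6.1) 0.0257 n 356
(410.3, 247.4, -11.6, 'size', 98.9, 52.7, 'ztop', np.float64(22.0), 'slope', np.float64(7.1))
t 28.8 now [580.3 372.8  88.7] yaw 15.4 q6 1.79 gap 0.0822
dn 1/2 t [ 0.015 -0.005  0.533] r [-0.    -0.     0.001] rows>= 2
dn 2/2 t [ 0.014 -0.005  0.534] r [-0. -0.  0.] rows>= 2
```

Layer 1 is level, with its top at 65.7 and within 2 mm of centre. Next is ingot A.

Emit:
{"api": "send_rows", "payload": {"steps": [{"tx":0.028,"ty":-0.01,"tz":0.3,"rx":0,"ry":0,"rz":0,"claw":0.9},{"tx":0.028,"ty":-0.01,"tz":0.6,"rx":0,"ry":0,"rz":0,"claw":0.9},{"tx":0.028,"ty":-0.01,"tz":0.85,"rx":0,"ry":0,"rz":0,"claw":0.9},{"tx":0.028,"ty":-0.01,"tz":0.95,"rx":0,"ry":0,"rz":0,"claw":0.9},{"tx":0.028,"ty":-0.01,"tz":1,"rx":0,"ry":0,"rz":0,"claw":0.9},{"tx":0.028,"ty":-0.01,"tz":1,"rx":0,"ry":0,"rz":0,"claw":0.9}]}}

```text
time: 29.27
position: [0.5827, 0.3758, -0.0117]
tool_rot: [-3.112, -0.422, 0.001]
wrist_force: [0.3, -0.2, 0.6]
finger_gap: 0.0821
gripper_force: 0.0
```

Emit:
{"api": "send_rows", "payload": {"steps": [{"tx":0,"ty":0,"tz":0.06,"rx":0,"ry":0,"rz":0,"claw":0.9},{"tx":0,"ty":0,"tz":0.06,"rx":0,"ry":0,"rz":0,"claw":0.9},{"tx":0,"ty":0,"tz":0.06,"rx":0,"ry":0,"rz":0,"claw":0},{"tx":0,"ty":0,"tz":0.06,"rx":0,"ry":0,"rz":0,"claw":0},{"tx":0,"ty":0,"tz":0.06,"rx":0,"ry":0,"rz":0,"claw":0},{"tx":0,"ty":0,"tz":0.06,"rx":0,"ry":0,"rz":0,"claw":0},{"tx":0,"ty":0,"tz":0.06,"rx":0,"ry":0,"rz":0,"claw":0},{"tx":0,"ty":0,"tz":0.06,"rx":0,"ry":0,"rz":0,"claw":0},{"tx":0,"ty":0,"tz":0.06,"rx":0,"ry":0,"rz":0,"claw":0},{"tx":0,"ty":0,"tz":0.06,"rx":0,"ry":0,"rz":0,"claw":0}]}}

```text
time: 30.1
position: [0.5829, 0.3762, -0.0172]
tool_rot: [-3.112, -0.423, -0.001]
wrist_force: [-0.4, -2.1, 5.3]
finger_gap: 0.0499
gripper_force: 55.0
```

Run:
```python
from h import *
e=np.array([-np.sin(np.radians(15.5)),np.cos(np.radians(15.5))])
p=lambda s:tuple(np.array([521.4,11.3])+s*e)
plan([(582.9,374.6,80,15.3,"up"),(*p(4),90,105.5,"over"),(*p(4),50,105.5,"dn")])
```

```text
t 30.1 now [582.9 376.2 -17.2] yaw 15.5 q6 1.79 gap 0.0499
up 1/1 t [-0.003  0.015 -0.972] r [-0.    -0.     0.002] rows>= 3
over 1/4 t [-0.388  0.825 -0.026] r [-0.    -0.    -0.262] rows>= 4
over 2/4 t [-0.675  0.614 -0.026] r [ 0.    -0.    -0.262] rows>= 4
over 3/4 t [-0.858  0.309 -0.026] r [ 0.    -0.    -0.263] rows>= 4
over 4/4 t [-0.911 -0.045 -0.025] r [ 0.    -0.001 -0.262] rows>= 4
dn 1/1 t [ 0.    -0.001  0.4  ] r [ 0.     0.001 -0.   ] rows>= 2
```

Emit:
{"api": "send_rows", "payload": {"steps": [{"tx":0,"ty":0.015,"tz":-0.3,"rx":0,"ry":0,"rz":0,"claw":0},{"tx":0,"ty":0.015,"tz":-0.6,"rx":0,"ry":0,"rz":0,"claw":0},{"tx":0,"ty":0.015,"tz":-0.972,"rx":0,"ry":0,"rz":0,"claw":0},{"tx":0,"ty":0.015,"tz":-0.972,"rx":0,"ry":0,"rz":0,"claw":0},{"tx":0,"ty":0.015,"tz":-0.972,"rx":0,"ry":0,"rz":0,"claw":0}]}}

```text
time: 30.52
position: [0.5842, 0.3755, 0.0817]
tool_rot: [-3.111, -0.423, -0.006]
wrist_force: [0.1, -0.3, -4.2]
finger_gap: 0.0498
gripper_force: 55.0
```

Emit:
{"api": "send_rows", "payload": {"steps": [{"tx":-0.1,"ty":0.2,"tz":-0.026,"rx":0,"ry":0,"rz":-0.07,"claw":0},{"tx":-0.19,"ty":0.41,"tz":-0.026,"rx":0,"ry":0,"rz":-0.14,"claw":0},{"tx":-0.29,"ty":0.62,"tz":-0.026,"rx":0,"ry":0,"rz":-0.2,"claw":0},{"tx":-0.388,"ty":0.825,"tz":-0.026,"rx":0,"ry":0,"rz":-0.262,"claw":0},{"tx":-0.388,"ty":0.825,"tz":-0.026,"rx":0,"ry":0,"rz":-0.262,"claw":0}]}}

```text
time: 30.93
position: [0.5657, 0.281, 0.0804]
tool_rot: [2.968, 1.03, -0.007]
wrist_force: [0.2, 0.4, -2.5]
finger_gap: 0.0495
gripper_force: 55.0
```

Emit:
{"api": "send_rows", "payload": {"steps": [{"tx":-0.17,"ty":0.15,"tz":-0.026,"rx":0,"ry":0,"rz":-0.07,"claw":0},{"tx":-0.34,"ty":0.31,"tz":-0.026,"rx":0,"ry":0,"rz":-0.14,"claw":0},{"tx":-0.51,"ty":0.46,"tz":-0.026,"rx":0,"ry":0,"rz":-0.2,"claw":0},{"tx":-0.675,"ty":0.614,"tz":-0.026,"rx":0,"ry":0,"rz":-0.262,"claw":0},{"tx":-0.675,"ty":0.614,"tz":-0.026,"rx":0,"ry":0,"rz":-0.262,"claw":0}]}}

```text
time: 31.35
position: [0.5505, 0.1917, 0.0832]
tool_rot: [-2.709, -1.588, 0.005]
wrist_force: [1.0, 0.5, -4.1]
finger_gap: 0.0495
gripper_force: 55.0
```

Emit:
{"api": "send_rows", "payload": {"steps": [{"tx":-0.21,"ty":0.08,"tz":-0.026,"rx":0,"ry":0,"rz":-0.07,"claw":0},{"tx":-0.43,"ty":0.155,"tz":-0.026,"rx":0,"ry":0,"rz":-0.14,"claw":0},{"tx":-0.64,"ty":0.23,"tz":-0.026,"rx":0,"ry":0,"rz":-0.2,"claw":0},{"tx":-0.858,"ty":0.309,"tz":-0.026,"rx":0,"ry":0,"rz":-0.263,"claw":0},{"tx":-0.858,"ty":0.309,"tz":-0.026,"rx":0,"ry":0,"rz":-0.263,"claw":0}]}}

```text
time: 31.77
position: [0.5355, 0.1023, 0.0861]
tool_rot: [-2.345, -2.088, 0.003]
wrist_force: [0.9, -1.1, -3.7]
finger_gap: 0.0496
gripper_force: 55.0
```

Emit:
{"api": "send_rows", "payload": {"steps": [{"tx":-0.23,"ty":-0.01,"tz":-0.025,"rx":0,"ry":0,"rz":-0.07,"claw":0},{"tx":-0.46,"ty":-0.02,"tz":-0.025,"rx":0,"ry":0,"rz":-0.14,"claw":0},{"tx":-0.69,"ty":-0.03,"tz":-0.025,"rx":0,"ry":0,"rz":-0.2,"claw":0},{"tx":-0.911,"ty":-0.045,"tz":-0.025,"rx":0,"ry":0,"rz":-0.262,"claw":0},{"tx":-0.911,"ty":-0.045,"tz":-0.025,"rx":0,"ry":0,"rz":-0.262,"claw":0},{"tx":-0.911,"ty":-0.045,"tz":-0.025,"rx":0,"ry":0,"rz":-0.262,"claw":0},{"tx":-0.911,"ty":-0.045,"tz":-0.025,"rx":0,"ry":0,"rz":-0.262,"claw":0}]}}

```text
time: 32.35
position: [0.5215, 0.0158, 0.0891]
tool_rot: [-1.901, -2.499, -0.001]
wrist_force: [0.3, 0.1, -3.5]
finger_gap: 0.0497
gripper_force: 55.0
```

Run:
```python
from h import *
from cell import r
s=r.read_state();c=r.read_camera("scene");print(heldbottom(c,*np.array(s["position"][:2])*1000))
e=np.array([-np.sin(np.radians(15.5)),np.cos(np.radians(15.5))])
p=lambda s:tuple(np.array([521.4,11.3])+s*e)
plan([(*p(4),50,105.5,"dn")])
```

```text
(np.int64(457), [[482.0, -42.0, 61.0], [541.0, -6.0, 112.0], [575.0, 67.0, 134.0]])
t 32.4 now [521.6  16.   89.2] yaw 105.5 q6 -0.36 gap 0.0496
dn 1/1 t [-0.006 -0.014  0.392] r [-0.    -0.001  0.   ] rows>= 2
```

Emit:
{"api": "send_rows", "payload": {"steps": [{"tx":-0.006,"ty":-0.012,"tz":0.15,"rx":0,"ry":0,"rz":0,"claw":0},{"tx":-0.006,"ty":-0.012,"tz":0.27,"rx":0,"ry":0,"rz":0,"claw":0},{"tx":-0.006,"ty":-0.012,"tz":0.35,"rx":0,"ry":0,"rz":0,"claw":0},{"tx":-0.006,"ty":-0.012,"tz":0.39,"rx":0,"ry":0,"rz":0,"claw":0},{"tx":-0.006,"ty":-0.012,"tz":0.39,"rx":0,"ry":0,"rz":0,"claw":0},{"tx":-0.006,"ty":-0.012,"tz":0.39,"rx":0,"ry":0,"rz":0,"claw":0},{"tx":-0.006,"ty":-0.012,"tz":0.39,"rx":0,"ry":0,"rz":0,"claw":0}]}}

```text
time: 32.98
position: [0.521, 0.0145, 0.0512]
tool_rot: [1.899, 2.503, 0.002]
wrist_force: [0.8, -0.8, -3.1]
finger_gap: 0.05
gripper_force: 55.0
```

Emit:
{"api": "send_rows", "payload": {"steps": [{"tx":0,"ty":0,"tz":0,"rx":0,"ry":0,"rz":0,"claw":0.75},{"tx":0,"ty":0,"tz":0,"rx":0,"ry":0,"rz":0,"claw":0.75},{"tx":0,"ty":0,"tz":0,"rx":0,"ry":0,"rz":0,"claw":0.75},{"tx":0,"ty":0,"tz":0,"rx":0,"ry":0,"rz":0,"claw":0.75},{"tx":0,"ty":0,"tz":-0.3,"rx":0,"ry":0,"rz":0,"claw":0.75},{"tx":0,"ty":0,"tz":-0.7,"rx":0,"ry":0,"rz":0,"claw":0.75},{"tx":0,"ty":0,"tz":-0.7,"rx":0,"ry":0,"rz":0,"claw":0.75},{"tx":0,"ty":0,"tz":-0.7,"rx":0,"ry":0,"rz":0,"claw":0.75}]}}

```text
time: 33.65
position: [0.5221, 0.0141, 0.1227]
tool_rot: [1.897, 2.5, 0.005]
wrist_force: [-1.0, 0.3, -0.1]
finger_gap: 0.0683
gripper_force: 0.0
```

Run:
```python
from h import *
a=np.radians(-13.3);B=(410.4+4*np.cos(a),248.4+4*np.sin(a));print(B)
plan([(*B,90,166.7,"over"),(*B,-18,166.7,"dn")])
```

```text
(np.float64(414.2927154911083), np.float64(247.4798010512476))
t 33.6 now [522.1  14.1 122.7] yaw 105.6 q6 -0.36 gap 0.0683
over 1/3 t [ 0.846 -0.137  0.108] r [ 0.001  0.001 -0.237] rows>= 3
over 2/3 t [0.841 0.166 0.109] r [ 0.001  0.    -0.237] rows>= 3
over 3/3 t [0.73  0.449 0.109] r [ 0.001  0.001 -0.237] rows>= 3
dn 1/2 t [-0.    0.    0.54] r [-0. -0.  0.] rows>= 2
dn 2/2 t [-0.001  0.     0.54 ] r [-0. -0.  0.] rows>= 2
```

Emit:
{"api": "send_rows", "payload": {"steps": [{"tx":0.846,"ty":-0.137,"tz":0.108,"rx":0,"ry":0,"rz":-0.237,"claw":0.9},{"tx":0.846,"ty":-0.137,"tz":0.108,"rx":0,"ry":0,"rz":-0.237,"claw":0.9},{"tx":0.846,"ty":-0.137,"tz":0.108,"rx":0,"ry":0,"rz":-0.237,"claw":0.9},{"tx":0.846,"ty":-0.137,"tz":0.108,"rx":0,"ry":0,"rz":-0.237,"claw":0.9},{"tx":0.846,"ty":-0.137,"tz":0.108,"rx":0,"ry":0,"rz":-0.237,"claw":0.9}]}}

```text
time: 34.07
position: [0.4845, 0.092, 0.1095]
tool_rot: [-1.429, -2.797, -0.001]
wrist_force: [-0.0, 0.1, -0.5]
finger_gap: 0.0819
gripper_force: 0.0
```

Emit:
{"api": "send_rows", "payload": {"steps": [{"tx":0.841,"ty":0.166,"tz":0.109,"rx":0,"ry":0,"rz":-0.237,"claw":0.9},{"tx":0.841,"ty":0.166,"tz":0.109,"rx":0,"ry":0,"rz":-0.237,"claw":0.9},{"tx":0.841,"ty":0.166,"tz":0.109,"rx":0,"ry":0,"rz":-0.237,"claw":0.9},{"tx":0.841,"ty":0.166,"tz":0.109,"rx":0,"ry":0,"rz":-0.237,"claw":0.9},{"tx":0.841,"ty":0.166,"tz":0.109,"rx":0,"ry":0,"rz":-0.237,"claw":0.9}]}}

```text
time: 34.48
position: [0.4495, 0.1691, 0.0991]
tool_rot: [0.918, 3.004, 0.001]
wrist_force: [1.1, 0.5, -0.0]
finger_gap: 0.0824
gripper_force: 0.0
```

Emit:
{"api": "send_rows", "payload": {"steps": [{"tx":0.73,"ty":0.449,"tz":0.109,"rx":0,"ry":0,"rz":-0.237,"claw":0.9},{"tx":0.73,"ty":0.449,"tz":0.109,"rx":0,"ry":0,"rz":-0.237,"claw":0.9},{"tx":0.73,"ty":0.449,"tz":0.109,"rx":0,"ry":0,"rz":-0.237,"claw":0.9},{"tx":0.73,"ty":0.449,"tz":0.109,"rx":0,"ry":0,"rz":-0.237,"claw":0.9},{"tx":0.73,"ty":0.449,"tz":0.109,"rx":0,"ry":0,"rz":-0.237,"claw":0.9},{"tx":0.73,"ty":0.449,"tz":0.109,"rx":0,"ry":0,"rz":-0.237,"claw":0.9},{"tx":0.73,"ty":0.449,"tz":0.109,"rx":0,"ry":0,"rz":-0.237,"claw":0.9}]}}

```text
time: 35.07
position: [0.4138, 0.2464, 0.0885]
tool_rot: [0.373, 3.119, 0.002]
wrist_force: [0.3, 0.8, -0.3]
finger_gap: 0.0822
gripper_force: 0.0
```

Run:
```python
from h import *
from cell import r
c=r.read_camera("top");stack(c,74)
plan([(414.3,247.5,-18,166.7,"dn")])
```

```text
stack (522.4, 11.3, 100.5, 51.2, -74.1) z 87.7 slope deg [-1.2  6.5]
t 35.1 now [413.6 246.6  88.4] yaw 166.4 q6 -0.92 gap 0.0819
dn 1/2 t [-0.002  0.005  0.532] r [ 0.     0.    -0.002] rows>= 2
dn 2/2 t [-0.002  0.005  0.532] r [ 0.001  0.    -0.001] rows>= 2
```

Emit:
{"api": "send_rows", "payload": {"steps": [{"tx":-0.004,"ty":0.008,"tz":0.3,"rx":0,"ry":0,"rz":-0.003,"claw":0.9},{"tx":-0.004,"ty":0.008,"tz":0.6,"rx":0,"ry":0,"rz":-0.003,"claw":0.9},{"tx":-0.004,"ty":0.008,"tz":0.85,"rx":0,"ry":0,"rz":-0.003,"claw":0.9},{"tx":-0.004,"ty":0.008,"tz":0.95,"rx":0,"ry":0,"rz":-0.003,"claw":0.9},{"tx":-0.004,"ty":0.008,"tz":1,"rx":0,"ry":0,"rz":-0.003,"claw":0.9},{"tx":-0.004,"ty":0.008,"tz":1,"rx":0,"ry":0,"rz":-0.003,"claw":0.9}]}}

```text
time: 35.62
position: [0.4132, 0.2477, -0.0124]
tool_rot: [-0.359, -3.12, -0.0]
wrist_force: [-1.3, 0.2, 0.2]
finger_gap: 0.0825
gripper_force: 0.0
```

Emit:
{"api": "send_rows", "payload": {"steps": [{"tx":0,"ty":0,"tz":0.06,"rx":0,"ry":0,"rz":0,"claw":0.9},{"tx":0,"ty":0,"tz":0.06,"rx":0,"ry":0,"rz":0,"claw":0.9},{"tx":0,"ty":0,"tz":0.06,"rx":0,"ry":0,"rz":0,"claw":0},{"tx":0,"ty":0,"tz":0.06,"rx":0,"ry":0,"rz":0,"claw":0},{"tx":0,"ty":0,"tz":0.06,"rx":0,"ry":0,"rz":0,"claw":0},{"tx":0,"ty":0,"tz":0.06,"rx":0,"ry":0,"rz":0,"claw":0},{"tx":0,"ty":0,"tz":0.06,"rx":0,"ry":0,"rz":0,"claw":0},{"tx":0,"ty":0,"tz":0.06,"rx":0,"ry":0,"rz":0,"claw":0},{"tx":0,"ty":0,"tz":0.06,"rx":0,"ry":0,"rz":0,"claw":0},{"tx":0,"ty":0,"tz":0.06,"rx":0,"ry":0,"rz":0,"claw":0}]}}

```text
time: 36.45
position: [0.4134, 0.2486, -0.0175]
tool_rot: [0.356, 3.121, 0.002]
wrist_force: [-0.7, 0.3, 6.0]
finger_gap: 0.0496
gripper_force: 55.0
```

Run:
```python
from h import *
e=np.array([-np.sin(np.radians(15.5)),np.cos(np.radians(15.5))])
p=lambda s:tuple(np.array([521.6,11.1])+s*e)
plan([(414.3,247.5,80,166.7,"up"),(*p(-2),110,105.5,"over",6.87),(*p(-2),72,105.5,"dn",6.87)])
```

```text
t 36.5 now [413.4 248.6 -17.5] yaw 167.0 q6 -0.93 gap 0.0496
up 1/1 t [-0.011 -0.007 -0.975] r [0.001 0.    0.003] rows>= 3
over 1/3 t [-0.532 -0.691 -0.1  ] r [-0.014  0.024  0.237] rows>= 3
over 2/3 t [-0.735 -0.461 -0.135] r [-0.014  0.024  0.237] rows>= 3
over 3/3 t [-0.843 -0.174 -0.17 ] r [-0.015  0.025  0.238] rows>= 3
dn 1/1 t [-0.046  0.     0.378] r [ 0. -0. -0.] rows>= 2
```

Emit:
{"api": "send_rows", "payload": {"steps": [{"tx":0,"ty":0,"tz":-0.3,"rx":0,"ry":0,"rz":0,"claw":0},{"tx":0,"ty":0,"tz":-0.6,"rx":0,"ry":0,"rz":0,"claw":0},{"tx":-0.011,"ty":-0.007,"tz":-0.975,"rx":0,"ry":0,"rz":0.003,"claw":0},{"tx":-0.011,"ty":-0.007,"tz":-0.975,"rx":0,"ry":0,"rz":0.003,"claw":0},{"tx":-0.011,"ty":-0.007,"tz":-0.975,"rx":0,"ry":0,"rz":0.003,"claw":0}]}}

```text
time: 36.87
position: [0.4152, 0.2479, 0.0812]
tool_rot: [0.362, 3.117, 0.004]
wrist_force: [-0.3, 0.2, -3.6]
finger_gap: 0.0495
gripper_force: 55.0
```

Emit:
{"api": "send_rows", "payload": {"steps": [{"tx":-0.13,"ty":-0.17,"tz":-0.03,"rx":-0.003,"ry":0.006,"rz":0.06,"claw":0},{"tx":-0.26,"ty":-0.34,"tz":-0.06,"rx":-0.007,"ry":0.012,"rz":0.12,"claw":0},{"tx":-0.4,"ty":-0.52,"tz":-0.08,"rx":-0.01,"ry":0.018,"rz":0.18,"claw":0},{"tx":-0.532,"ty":-0.691,"tz":-0.1,"rx":-0.014,"ry":0.024,"rz":0.237,"claw":0},{"tx":-0.532,"ty":-0.691,"tz":-0.1,"rx":-0.014,"ry":0.024,"rz":0.237,"claw":0}]}}

```text
time: 37.28
position: [0.4511, 0.1651, 0.0885]
tool_rot: [-0.911, -2.971, -0.039]
wrist_force: [1.0, -0.4, -3.5]
finger_gap: 0.0497
gripper_force: 55.0
```

Emit:
{"api": "send_rows", "payload": {"steps": [{"tx":-0.18,"ty":-0.115,"tz":-0.034,"rx":-0.003,"ry":0.006,"rz":0.06,"claw":0},{"tx":-0.37,"ty":-0.23,"tz":-0.068,"rx":-0.007,"ry":0.012,"rz":0.12,"claw":0},{"tx":-0.55,"ty":-0.345,"tz":-0.1,"rx":-0.01,"ry":0.018,"rz":0.18,"claw":0},{"tx":-0.735,"ty":-0.461,"tz":-0.135,"rx":-0.014,"ry":0.024,"rz":0.237,"claw":0},{"tx":-0.735,"ty":-0.461,"tz":-0.135,"rx":-0.014,"ry":0.024,"rz":0.237,"claw":0}]}}

```text
time: 37.7
position: [0.4874, 0.0857, 0.0986]
tool_rot: [-1.406, -2.734, -0.076]
wrist_force: [0.1, 0.5, -3.8]
finger_gap: 0.0501
gripper_force: 55.0
```

Emit:
{"api": "send_rows", "payload": {"steps": [{"tx":-0.21,"ty":-0.04,"tz":-0.05,"rx":-0.003,"ry":0.006,"rz":0.06,"claw":0},{"tx":-0.42,"ty":-0.08,"tz":-0.1,"rx":-0.007,"ry":0.012,"rz":0.12,"claw":0},{"tx":-0.63,"ty":-0.13,"tz":-0.15,"rx":-0.01,"ry":0.018,"rz":0.18,"claw":0},{"tx":-0.843,"ty":-0.174,"tz":-0.17,"rx":-0.015,"ry":0.025,"rz":0.238,"claw":0},{"tx":-0.843,"ty":-0.174,"tz":-0.17,"rx":-0.015,"ry":0.025,"rz":0.238,"claw":0},{"tx":-0.843,"ty":-0.174,"tz":-0.17,"rx":-0.015,"ry":0.025,"rz":0.238,"claw":0},{"tx":-0.843,"ty":-0.174,"tz":-0.17,"rx":-0.015,"ry":0.025,"rz":0.238,"claw":0}]}}

```text
time: 38.28
position: [0.5209, 0.0097, 0.1084]
tool_rot: [-1.839, -2.422, -0.111]
wrist_force: [-1.3, 0.7, -3.0]
finger_gap: 0.0496
gripper_force: 55.0
```

Run:
```python
from h import *
from cell import r
s=r.read_state();c=r.read_camera("scene");P=cloud(c)*1000;H=hsv(c)
m=(np.hypot(P[...,0]-521,P[...,1]-11)<75)&(P[...,2]>108)&(P[...,2]<170)&(H[...,2]>90)&(H[...,1]<80);print(m.sum(),np.round(np.nanpercentile(P[m],[1,50,99],axis=0)).tolist())
e=np.array([-np.sin(np.radians(15.5)),np.cos(np.radians(15.5))])
p=lambda s:tuple(np.array([521.6,11.1])+s*e)
plan([(*p(-2),71.5,105.5,"dn",6.87)])
```

```text
112 [[511.0, -47.0, 122.0], [535.0, 44.0, 143.0], [555.0, 65.0, 165.0]]
t 38.3 now [521.    9.9 108.6] yaw 105.6 q6 -0.51 gap 0.0496
dn 1/1 t [-0.056  0.009  0.367] r [-0.001 -0.002  0.001] rows>= 1
```

Emit:
{"api": "send_rows", "payload": {"steps": [{"tx":-0.02,"ty":0.005,"tz":0.13,"rx":0,"ry":0,"rz":0,"claw":0},{"tx":-0.035,"ty":0.005,"tz":0.25,"rx":0,"ry":-0.001,"rz":0,"claw":0},{"tx":-0.05,"ty":0.005,"tz":0.33,"rx":0,"ry":-0.001,"rz":0,"claw":0},{"tx":-0.055,"ty":0.005,"tz":0.365,"rx":0,"ry":-0.001,"rz":0,"claw":0},{"tx":-0.055,"ty":0.005,"tz":0.365,"rx":0,"ry":-0.001,"rz":0,"claw":0},{"tx":-0.055,"ty":0.005,"tz":0.365,"rx":0,"ry":-0.001,"rz":0,"claw":0},{"tx":-0.055,"ty":0.005,"tz":0.365,"rx":0,"ry":-0.001,"rz":0,"claw":0}]}}

```text
time: 38.92
position: [0.523, 0.0083, 0.0731]
tool_rot: [-1.843, -2.424, -0.112]
wrist_force: [1.1, 0.8, -2.9]
finger_gap: 0.0497
gripper_force: 55.0
```

Emit:
{"api": "send_rows", "payload": {"steps": [{"tx":0,"ty":0,"tz":0,"rx":0,"ry":0,"rz":0,"claw":0.75},{"tx":0,"ty":0,"tz":0,"rx":0,"ry":0,"rz":0,"claw":0.75},{"tx":0,"ty":0,"tz":0,"rx":0,"ry":0,"rz":0,"claw":0.75},{"tx":0,"ty":0,"tz":0,"rx":0,"ry":0,"rz":0,"claw":0.75},{"tx":0,"ty":0,"tz":-0.3,"rx":0,"ry":0,"rz":0,"claw":0.75},{"tx":0,"ty":0,"tz":-0.6,"rx":0,"ry":0,"rz":0,"claw":0.75},{"tx":0,"ty":0,"tz":-0.7,"rx":0,"ry":-0.08,"rz":0,"claw":0.75},{"tx":0,"ty":0,"tz":-0.7,"rx":0,"ry":-0.08,"rz":0,"claw":0.75},{"tx":0,"ty":0,"tz":-0.7,"rx":0,"ry":-0.08,"rz":0,"claw":0.75}]}}

```text
time: 39.67
position: [0.5248, 0.0013, 0.1426]
tool_rot: [1.899, 2.503, 0.003]
wrist_force: [0.4, -0.4, -0.7]
finger_gap: 0.0684
gripper_force: 0.0
```

Run:
```python
from h import *
plan([(576.3,-216.2,90,6.3,"over"),(576.3,-216.2,20,6.3,"dn")])
```

```text
t 39.7 now [524.8   1.3 142.6] yaw 105.6 q6 -0.39 gap 0.0684
over 1/3 t [-0.745 -0.03   0.175] r [ 0.    -0.001  0.385] rows>= 5
over 2/3 t [-0.64   0.381  0.175] r [ 0.    -0.     0.385] rows>= 5
over 3/3 t [-0.329  0.669  0.176] r [ 0.    -0.001  0.386] rows>= 5
dn 1/1 t [-0.    -0.001  0.7  ] r [ 0. -0. -0.] rows>= 2
```

Emit:
{"api": "send_rows", "payload": {"steps": [{"tx":-0.745,"ty":-0.03,"tz":0.1,"rx":0,"ry":0,"rz":0.385,"claw":0.75},{"tx":-0.745,"ty":-0.03,"tz":0.175,"rx":0,"ry":0,"rz":0.385,"claw":0.75},{"tx":-0.745,"ty":-0.03,"tz":0.175,"rx":0,"ry":0,"rz":0.385,"claw":0.75},{"tx":-0.745,"ty":-0.03,"tz":0.175,"rx":0,"ry":0,"rz":0.385,"claw":0.75},{"tx":-0.745,"ty":-0.03,"tz":0.175,"rx":0,"ry":0,"rz":0.385,"claw":0.75},{"tx":-0.745,"ty":-0.03,"tz":0.175,"rx":0,"ry":0,"rz":0.385,"claw":0.75},{"tx":-0.745,"ty":-0.03,"tz":0.175,"rx":0,"ry":0,"rz":0.385,"claw":0.75}]}}

```text
time: 40.25
position: [0.5414, -0.0726, 0.1236]
tool_rot: [-2.531, -1.857, -0.001]
wrist_force: [-0.5, -0.3, -0.2]
finger_gap: 0.0683
gripper_force: 0.0
```

Emit:
{"api": "send_rows", "payload": {"steps": [{"tx":-0.64,"ty":0.381,"tz":0.175,"rx":0,"ry":0,"rz":0.385,"claw":0.6},{"tx":-0.64,"ty":0.381,"tz":0.175,"rx":0,"ry":0,"rz":0.385,"claw":0.6},{"tx":-0.64,"ty":0.381,"tz":0.175,"rx":0,"ry":0,"rz":0.385,"claw":0.6},{"tx":-0.64,"ty":0.381,"tz":0.175,"rx":0,"ry":0,"rz":0.385,"claw":0.6},{"tx":-0.64,"ty":0.381,"tz":0.175,"rx":0,"ry":0,"rz":0.385,"claw":0.6},{"tx":-0.64,"ty":0.381,"tz":0.175,"rx":0,"ry":0,"rz":0.385,"claw":0.6},{"tx":-0.64,"ty":0.381,"tz":0.175,"rx":0,"ry":0,"rz":0.385,"claw":0.6}]}}

```text
time: 40.83
position: [0.5587, -0.1449, 0.1067]
tool_rot: [-2.955, -1.063, -0.001]
wrist_force: [-1.0, 0.2, -1.0]
finger_gap: 0.0546
gripper_force: 0.0
```

Emit:
{"api": "send_rows", "payload": {"steps": [{"tx":-0.329,"ty":0.669,"tz":0.176,"rx":0,"ry":0,"rz":0.386,"claw":0.6},{"tx":-0.329,"ty":0.669,"tz":0.176,"rx":0,"ry":0,"rz":0.386,"claw":0.6},{"tx":-0.329,"ty":0.669,"tz":0.176,"rx":0,"ry":0,"rz":0.386,"claw":0.6},{"tx":-0.329,"ty":0.669,"tz":0.176,"rx":0,"ry":0,"rz":0.386,"claw":0.6},{"tx":-0.329,"ty":0.669,"tz":0.176,"rx":0,"ry":0,"rz":0.386,"claw":0.6},{"tx":-0.329,"ty":0.669,"tz":0.176,"rx":0,"ry":0,"rz":0.386,"claw":0.6},{"tx":-0.329,"ty":0.669,"tz":0.176,"rx":0,"ry":0,"rz":0.386,"claw":0.6},{"tx":-0.329,"ty":0.669,"tz":0.176,"rx":0,"ry":0,"rz":0.386,"claw":0.6}]}}

```text
time: 41.5
position: [0.5758, -0.2174, 0.0894]
tool_rot: [-3.136, -0.176, -0.001]
wrist_force: [-0.4, -0.2, 0.8]
finger_gap: 0.0542
gripper_force: 0.0
```

Run:
```python
from h import *
from cell import r
c=r.read_camera("top");stack(c,100);scr(c)
c=r.read_camera("scene");stack(c,100);scr(c)
plan([(576.3,-216.2,12,6.3,"dn")])
```

```text
stack (523.7, 7.9, 99.8, 50.8, -74.3) z 109.5 slope deg [0.1 0.2]
stack (530.1, 4.3, 110.2, 61.2, -74.8) z 110.0 slope deg [-0.8 -0.1]
t 41.6 now [ 575.9 -217.5   89.5] yaw 6.3 q6 1.00 gap 0.0549
dn 1/1 t [ 0.005 -0.012  0.775] r [-0.    -0.001  0.   ] rows>= 3
```

Emit:
{"api": "send_rows", "payload": {"steps": [{"tx":0.005,"ty":-0.012,"tz":0.3,"rx":0,"ry":0,"rz":0,"claw":0.6},{"tx":0.005,"ty":-0.012,"tz":0.55,"rx":0,"ry":0,"rz":0,"claw":0.6},{"tx":0.005,"ty":-0.012,"tz":0.75,"rx":0,"ry":0,"rz":0,"claw":0.6},{"tx":0.005,"ty":-0.012,"tz":0.75,"rx":0,"ry":0,"rz":0,"claw":0.6},{"tx":0.005,"ty":-0.012,"tz":0.75,"rx":0,"ry":0,"rz":0,"claw":0.6}]}}

```text
time: 42.02
position: [0.5758, -0.216, 0.0141]
tool_rot: [-3.136, -0.17, 0.001]
wrist_force: [-0.0, -0.0, 1.1]
finger_gap: 0.0545
gripper_force: 0.0
```

Emit:
{"api": "send_rows", "payload": {"steps": [{"tx":0,"ty":0,"tz":0,"rx":0,"ry":0,"rz":0,"claw":0},{"tx":0,"ty":0,"tz":0,"rx":0,"ry":0,"rz":0,"claw":0},{"tx":0,"ty":0,"tz":0,"rx":0,"ry":0,"rz":0,"claw":0},{"tx":0,"ty":0,"tz":0,"rx":0,"ry":0,"rz":0,"claw":0},{"tx":0,"ty":0,"tz":0,"rx":0,"ry":0,"rz":0,"claw":0},{"tx":0,"ty":0,"tz":0,"rx":0,"ry":0,"rz":0,"claw":0},{"tx":0,"ty":0,"tz":0,"rx":0,"ry":0,"rz":0,"claw":0},{"tx":0,"ty":0,"tz":0,"rx":0,"ry":0,"rz":0,"claw":0},{"tx":0,"ty":0,"tz":0,"rx":0,"ry":0,"rz":0,"claw":0}]}}

```text
time: 42.77
position: [0.5765, -0.2165, 0.0148]
tool_rot: [-3.137, -0.168, -0.002]
wrist_force: [-0.8, 0.1, 6.8]
finger_gap: 0.0199
gripper_force: 54.7
```

Run:
```python
from h import *
from cell import r
x,y,z=np.array(r.read_state()["position"])*1000
plan([(x,y,z+8,6.5,"up"),(x+12.8,y-19.6,z+8,6.8,"shift"),(x+12.8,y-19.6,z+.5,6.8,"dn")])
```

```text
t 42.8 now [ 576.5 -216.5   14.8] yaw 6.1 q6 1.01 gap 0.0199
up 1/1 t [ 0.   -0.   -0.08] r [-0.    -0.001 -0.004] rows>= 1
shift 1/1 t [ 0.105  0.209 -0.   ] r [-0.     0.    -0.004] rows>= 1
dn 1/1 t [0.    0.    0.075] r [-0.  0.  0.] rows>= 1
```

Emit:
{"api": "send_rows", "payload": {"steps": [{"tx":0,"ty":0,"tz":-0.08,"rx":0,"ry":0,"rz":0,"claw":0},{"tx":0,"ty":0,"tz":-0.1,"rx":0,"ry":0,"rz":0,"claw":0},{"tx":0.05,"ty":0.1,"tz":-0.1,"rx":0,"ry":0,"rz":-0.008,"claw":0},{"tx":0.107,"ty":0.209,"tz":-0.1,"rx":0,"ry":0,"rz":-0.008,"claw":0},{"tx":0.107,"ty":0.209,"tz":-0.1,"rx":0,"ry":0,"rz":-0.008,"claw":0},{"tx":0.107,"ty":0.209,"tz":-0.05,"rx":0,"ry":0,"rz":-0.008,"claw":0},{"tx":0.107,"ty":0.209,"tz":-0.005,"rx":0,"ry":0,"rz":-0.008,"claw":0},{"tx":0.107,"ty":0.209,"tz":-0.005,"rx":0,"ry":0,"rz":-0.008,"claw":0},{"tx":0.107,"ty":0.209,"tz":-0.005,"rx":0,"ry":0,"rz":-0.008,"claw":0}]}}

```text
time: 43.52
position: [0.5889, -0.2359, 0.0145]
tool_rot: [-3.136, -0.187, -0.001]
wrist_force: [0.0, -3.0, 2.2]
finger_gap: 0.0197
gripper_force: 55.0
```

Emit:
{"api": "send_rows", "payload": {"steps": [{"tx":0,"ty":0,"tz":0,"rx":0,"ry":0,"rz":0,"claw":0.6},{"tx":0,"ty":0,"tz":0,"rx":0,"ry":0,"rz":0,"claw":0.6},{"tx":0,"ty":0,"tz":0,"rx":0,"ry":0,"rz":0,"claw":0.6},{"tx":0,"ty":0,"tz":0,"rx":0,"ry":0,"rz":0,"claw":0.6},{"tx":0,"ty":0,"tz":0,"rx":0,"ry":0,"rz":0,"claw":0.6},{"tx":0,"ty":0,"tz":-0.3,"rx":0,"ry":0,"rz":0,"claw":0.6},{"tx":0,"ty":0,"tz":-0.7,"rx":0,"ry":0,"rz":0,"claw":0.6},{"tx":0,"ty":0,"tz":-1,"rx":0,"ry":0,"rz":0,"claw":0.6},{"tx":0,"ty":0,"tz":-1,"rx":0,"ry":0,"rz":0,"claw":0.6}]}}

```text
time: 44.27
position: [0.592, -0.2375, 0.1212]
tool_rot: [3.132, 0.186, 0.013]
wrist_force: [0.6, -0.4, 1.0]
finger_gap: 0.0547
gripper_force: 0.0
```

Emit:
{"api": "send_rows", "payload": {"steps": [{"tx":-0.9,"ty":0.9,"tz":-0.3,"rx":0,"ry":0,"rz":0,"claw":0.6},{"tx":-0.9,"ty":0.9,"tz":-0.3,"rx":0,"ry":0,"rz":0,"claw":0.6},{"tx":-0.9,"ty":0.9,"tz":-0.3,"rx":0,"ry":0,"rz":0,"claw":0.6},{"tx":-0.9,"ty":0.9,"tz":-0.3,"rx":0,"ry":0,"rz":0,"claw":0.6},{"tx":-0.9,"ty":0.9,"tz":-0.3,"rx":0,"ry":0,"rz":0,"claw":0.6},{"tx":-0.9,"ty":0.9,"tz":-0.3,"rx":0,"ry":0,"rz":0,"claw":0.6}]}}

```text
time: 44.77
position: [0.5103, -0.3361, 0.1448]
tool_rot: [-3.136, -0.185, -0.001]
wrist_force: [0.6, -0.4, -0.2]
finger_gap: 0.0547
gripper_force: 0.0
```

Run:
```python
from h import *
from cell import r
plan([])
c=r.read_camera("top");stack(c,100);scr(c);a=c["image"][120:250,200:420]
c=r.read_camera("scene");b=c["image"][160:300,160:360]
P=cloud(c);H=hsv(c);h,s=H[...,0],H[...,1];t=np.radians(15.5);X=P[...,0]*1000-521.5;Y=P[...,1]*1000-10.7;sx=X*np.cos(t)+Y*np.sin(t);sy=-X*np.sin(t)+Y*np.cos(t);z=P[...,2]*1000
m=(sx>-75)&(sx<135)&(np.abs(sy)<75)&(z<40)&(h>3)&(h<20)&(s>100)
for q,st in blobs(m,4): print(st,np.round([np.median(sx[q]),np.median(sy[q]),np.median(z[q])],1))
f=lambda i:cv2.resize(i,(400,int(400*i.shape[0]/i.shape[1])),interpolation=cv2.INTER_CUBIC)
A,B=f(a),f(b);h_=max(len(A),len(B));o=np.zeros((h_,800,3),np.uint8);o[:len(A),:400]=A;o[:len(B),400:]=B
cv2.imwrite("pics/end.png",o[:,:,::-1])
```

```text
t 44.8 now [ 510.3 -336.1  144.8] yaw 6.7 q6 0.77 gap 0.0547
stack (523.6, 8.1, 100.3, 50.7, -74.4) z 109.5 slope deg [ 0.2 -0. ]
orange (588.0, -234.1, 118.6, 36.3, 7.4) 0.0257 n 374
[312 228   5   4  17] [84.9 34.9 15.7]
[298 240   7   6  32] [ 96.6 -27.8  10.9]
```

View pics/end.png

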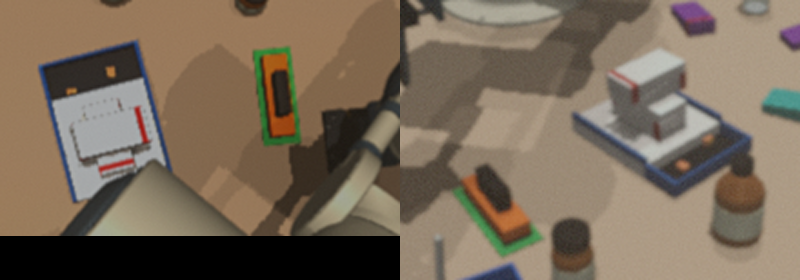

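The stack is neat and level, and the scraper at (277,95) is centred on the mat. I'll check the chip at (71,91), which lies near the plate's edge, before signing off.

Run:
```python
from h import *
from cell import r
for n in("top","scene"):
  acc=[]
  for _ in range(4):
    c=r.read_camera(n);P=cloud(c);H=hsv(c);h,s=H[...,0],H[...,1];t=np.radians(15.5);X=P[...,0]*1000-521.5;Y=P[...,1]*1000-10.7;sx=X*np.cos(t)+Y*np.sin(t);sy=-X*np.sin(t)+Y*np.cos(t);z=P[...,2]*1000
    m=(sx>60)&(sx<135)&(np.abs(sy)<66)&(z<45)&(h>3)&(h<22)&(s>95)&(H[...,2]>60)
    for q,st in blobs(m,4):
        v,u=np.nonzero(q);o,d=rays(c,np.c_[u,v]);w=o+((.011-o[2])/d[:,2])[:,None]*d;w=w*1000-[521.5,10.7,0]
        a=w[:,0]*np.cos(t)+w[:,1]*np.sin(t);print(n,st[4],"ray@z11 sx",np.round([a.min(),a.mean(),a.max()],1),"depth",np.round([np.median(sx[q]),np.median(sy[q]),np.median(z[q]),z[q].min(),z[q].max()],1))
```

```text
top 39 ray@z11 sx [ 86.6  95.9 104.9] depth [ 96.2 -26.6   9.8  -1.5  16.1]
top 26 ray@z11 sx [78.  83.  88.5] depth [82.7 36.8 13.7 -2.7 22.9]
top 39 ray@z11 sx [ 86.6  95.9 104.9] depth [ 96.7 -26.7   7.9  -2.5  17.2]
top 26 ray@z11 sx [78.  83.  88.5] depth [82.4 36.9 14.9  0.4 19.8]
top 39 ray@z11 sx [ 86.6  95.9 104.9] depth [ 96.2 -26.6   9.9  -1.2  15.8]
top 26 ray@z11 sx [78.  83.  88.5] depth [82.7 36.8 12.8  1.  22.9]
top 39 ray@z11 sx [ 86.6  95.9 104.9] depth [ 96.8 -26.6   9.7  -0.3  15.4]
top 25 ray@z11 sx [78.  82.8 88.5] depth [82.6 36.5 13.  -0.5 19.4]
scene 20 ray@z11 sx [74.9 82.3 89.6] depth [85.2 34.8 13.9  7.3 17.3]
scene 33 ray@z11 sx [ 86.6  97.5 107.7] depth [ 96.6 -27.    9.9   2.6  13. ]
scene 20 ray@z11 sx [74.9 82.1 88.3] depth [85.  34.2 14.   7.5 19. ]
scene 32 ray@z11 sx [ 86.6  96.6 105.9] depth [ 95.3 -26.8  10.    3.9  14.8]
scene 19 ray@z11 sx [74.9 82.  89.6] depth [85.3 35.9 15.   4.8 19.1]
scene 36 ray@z11 sx [ 86.6  96.9 107.1] depth [ 95.3 -27.8   9.6   2.4  13.1]
scene 19 ray@z11 sx [74.9 82.2 89.6] depth [84.8 35.3 14.3  6.5 17.5]
scene 33 ray@z11 sx [ 86.6  96.8 105.9] depth [ 96.  -26.4  10.9   1.6  13.8]
```

```bash
python3 -c "
from cell import r
print(r.sign_off())"
```

```text
the job is handed in; nothing more can be done
None
```

The job is handed in, with no verdict returned: both chips are in the gutter (one leaning against the plate's edge, about 7 mm inside the limit), the scraper is re-parked about 2 mm off the mat's centre after it was nudged mid-run, and the four ingots are stacked level in two crossed layers within about 4 mm of the plate's centre.

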